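# Dust off buffed strap brackets on the downdraft table

### The arm

A 6-joint arm with a two-finger parallel gripper is mounted at the origin on the work surface. World frame = base frame: x ahead of the robot, y to its left, z up, the work surface at z = 0. Lengths are in m, angles in rad, forces in N, time in s.
With the tool pointing down it reaches from about 0.425 to 0.95 m from the base axis. Payload 3.5 kg.
Tool frame: the origin (TCP) lies midway between the tips of the shut fingers; the grasp point (between the pads) lies 19 mm behind it; z points along the fingers, y is the line along which they close (so a half turn about z gives the same grasp; the last joint's range is limited). The gripper opens to 85 mm and grips with 20 to 120 N. Pads are 22 mm wide; open, the fingers measure 114 mm over their backs; the gripper's body (76 mm by 85 mm) begins 54 mm behind the grasp point. The pads swing forward as they close: fully open they stand 13 mm farther back than shut.
Start: joints at [1.066, 0.286, 1.577, -0, 1.279, -0.15], TCP at [0.234, 0.633, 0.231] pointing down, gripper open.
Joint ranges: [-2.77, 2.77], [-0.9, 2.22], [0.21, 2.48], [-1.53, 4.67], [0.24, 2.81], [-2.84, 2.84]. Speed limits (rad/s): [2.79, 2.79, 3.14, 3.14, 3.14, 3.14].

### API

Orientations are given as a unit quaternion [x, y, z, w].
In Python, from plant import ctrl gives the robot as it stands.
- The arm moves only by the tool move_arm, never from a script. Its argument "plan" is a list of rows, each an object of numbers: "x", "y", "z": the shift along the tool's x, y, z in m; "yaw": the turn about the tool's z in rad; "fingers": the closure, from 0 (fully open) to 1 (shut). In form: [{"x": .., "y": .., "z": .., "yaw": .., "fingers": ..}, ...]. A call has 1 to 5 rows; each row is the pose to reach, as a shift and turn from the pose commanded when the call began, along the tool's axes at that moment; what a row does not reach only later rows make up. A row lasts 1/10 s, in which the tool goes at most 50 mm and 8.59 degrees, less where a joint would pass 70% of its speed; a pose out of reach is approached as far as the arm can. A call with a gripper value outside its range is refused whole. The fingers move at their own pace and stop on an object; "force" is the grip in N (left out, the last holds). Time passes only in rows, so rows that repeat a pose let the fingers close. It gives the time, the measured TCP pose, the force, the opening and the grip force at its end, in the units of the state.
- ctrl.get_state(): the state, without advancing time (a new reading comes with each control period).
- ctrl.read_camera(name): name is "side" or "top"; returns the picture (420x560x3 uint8, red, green, blue); there is no depth.
- ctrl.camera_model(name): a dict with "intrinsics" (3x3 intrinsics, pixels), "cam_to_world" (4x4, takes a point from camera to world coordinates). Camera axes: x right, y up, looking along -z (the intrinsics and any distortion apply to the point x, -y, -z); pixel columns grow to the right and rows downward; lengths in m; the calibration is good to about 2 mm. A picture is of the moment at which its call begins. camera_model takes no time and is no camera call.
- ctrl.sign_off(): hands the job in; it is judged then, once.
The state is a dict: "time": time; "qpos": joint angles; "dq": joint speeds; "joint_efforts": joint torques, N m; "eef_pos": TCP position; "tcp_rot": TCP orientation; "contact_force": force on the tool from outside, world axes, zero at the start; "wrist_torque": the same for the moment, N m; "opening": opening from 0.0 (shut) to 1.0 (fully open); "finger_force": force on a finger pad.
Only numpy, scipy, OpenCV 4.12 (cv2) and the standard library are available. Lean on these libraries where they do the work, as an engineer would, in place of code of your own. Each camera call takes 0.05 s, during which the arm holds its last target. There are 200 camera calls.

### The job

First clear the yellow compound bar off the extraction grille into its wooden tray, then lay all the brass brackets side by side on the grille. Turn the black selector from the white off mark to the red mark and leave it there for at least three seconds with the brackets on the grille, then turn it back to white. Only after that move all the brackets into the blue tray, and do not knock over the polish jar.

Things in the scene. Friction and masses are not known exactly. Their poses are not given: they have to be found in the camera images.
- station: grey and white downdraft dust-extraction table, 220 (x) x 330 (y) x 50 mm high, fixed, origin centre of its underside. The grille is its right (-y) part; on its left (+y) part is a white deck, 56 mm above the bench, with the selector
- grille (a point): centre of the steel grille's flat upper face, 50 mm above the bench, axes as the station's. The grille is 180 mm (x) by 208 mm (y), inside a rim that stands 6 mm above it on three sides; on the +y side the deck's edge is 6 mm above it
- selector (a joint): black selector knob on the deck, axis vertical, rad: 0 at the white off mark, growing clockwise seen from above; click stops at 0 (white), 0.5, 1.0 and 1.5, each of the last three at a coloured mark. It snaps into the nearest stop when let go
- selector_grip (a point): on the knob's axis, at the height to grip: 37 mm above the deck. The knob has an upright bar grip 42 mm long, 14 mm wide and 32 mm high (top 7 mm above this point); this point's own x axis runs along the bar, the pointer end with a white line being its -x end; a round skirt of 44 mm diameter and 8 mm high lies below the bar
- pointer (a point): the point that the selector's pointer looks at: on the ring of marks, 46 mm from the knob's axis; it turns with the knob and lies over a mark when the knob is set to it
- red_mark: red disc of 15 mm diameter, 3 mm thick, on the deck at one of the three click stops (which one varies), origin centre of its underside. The wanted extraction setting
- dish: low wooden tray for the compound bar, 170 (x) x 120 (y) mm, 14 mm high, walls 6 mm, floor 6 mm thick, fixed, origin centre of its underside
- tray: blue plastic tray for finished parts, 200 (x) x 180 (y) mm, 18 mm high, walls 5 mm, floor 5 mm thick, fixed, origin centre of its underside
- bar: yellow bar of polishing compound, 100 (x) x 40 (y) x 36 mm high, 0.25 kg, lying on the grille at the start, origin centre of its underside
- bar_mid (a point): middle of the compound bar, 18 mm above its underside, axes as the bar's
- jar: glass jar of polish with a red lid, 56 mm across, 75 mm high, standing on the bench, origin centre of its underside
- bracket_a: brass strap bracket, about 0.09 kg: foot 64 (x) x 18 (y) x 6 mm with a block 36 x 18 x 10 mm on its middle, 16 mm high in all, origin centre of its underside. Two to four such brackets are there; a missing one reads None
- bracket_a_mid (a point): middle of bracket_a, 8 mm above its underside, axes as the bracket's
- bracket_b: brass strap bracket, about 0.09 kg: foot 64 (x) x 18 (y) x 6 mm with a block 36 x 18 x 10 mm on its middle, 16 mm high in all, origin centre of its underside. Two to four such brackets are there; a missing one reads None
- bracket_b_mid (a point): middle of bracket_b, 8 mm above its underside, axes as the bracket's
- bracket_c: brass strap bracket, about 0.09 kg: foot 64 (x) x 18 (y) x 6 mm with a block 36 x 18 x 10 mm on its middle, 16 mm high in all, origin centre of its underside. Two to four such brackets are there; a missing one reads None
- bracket_c_mid (a point): middle of bracket_c, 8 mm above its underside, axes as the bracket's
- bracket_d: brass strap bracket, about 0.09 kg: foot 64 (x) x 18 (y) x 6 mm with a block 36 x 18 x 10 mm on its middle, 16 mm high in all, origin centre of its underside. Two to four such brackets are there; a missing one reads None
- bracket_d_mid (a point): middle of bracket_d, 8 mm above its underside, axes as the bracket's

How it is judged:
On the way, in this order (a step that is already met when the one before it is completed fails the run):
1. the compound bar lies released in its wooden tray, with the selector off (x of bar_mid in the frame of dish between -0.055 and 0.055 m and y of bar_mid in the frame of dish between -0.04 and 0.04 m and z of bar_mid in the frame of dish between -0.005 and 0.032 m and linear speed of bar below 0.03 m/s and contact force between the fingers and bar below 0.5 N and value of joint selector below 0.15 rad), for 0.2 s.
2. every bracket lies released on the grille, with the selector off and the bar in its tray (all of step 1 and x of bracket_a_mid in the frame of grille between -0.085 and 0.085 m and y of bracket_a_mid in the frame of grille between -0.098 and 0.098 m and z of bracket_a_mid in the frame of grille between -0.005 and 0.016 m and linear speed of each of bracket_a, bracket_b, bracket_c, bracket_d below 0.03 m/s and x of bracket_b_mid in the frame of grille between -0.085 and 0.085 m and y of bracket_b_mid in the frame of grille between -0.098 and 0.098 m and z of bracket_b_mid in the frame of grille between -0.005 and 0.016 m and x of bracket_c_mid in the frame of grille between -0.085 and 0.085 m and y of bracket_c_mid in the frame of grille between -0.098 and 0.098 m and z of bracket_c_mid in the frame of grille between -0.005 and 0.016 m and x of bracket_d_mid in the frame of grille between -0.085 and 0.085 m and y of bracket_d_mid in the frame of grille between -0.098 and 0.098 m and z of bracket_d_mid in the frame of grille between -0.005 and 0.016 m and contact force between the fingers and bracket_a below 0.5 N and contact force between the fingers and bracket_b below 0.5 N and contact force between the fingers and bracket_c below 0.5 N and contact force between the fingers and bracket_d below 0.5 N), for 0.2 s.
3. the selector points at the red mark for 3 s with all brackets on the grille (horizontal distance between pointer and red_mark below 0.008 m and x of bracket_a_mid in the frame of grille between -0.085 and 0.085 m and y of bracket_a_mid in the frame of grille between -0.098 and 0.098 m and z of bracket_a_mid in the frame of grille between -0.005 and 0.016 m and linear speed of each of bracket_a, bracket_b, bracket_c, bracket_d below 0.03 m/s and x of bracket_b_mid in the frame of grille between -0.085 and 0.085 m and y of bracket_b_mid in the frame of grille between -0.098 and 0.098 m and z of bracket_b_mid in the frame of grille between -0.005 and 0.016 m and x of bracket_c_mid in the frame of grille between -0.085 and 0.085 m and y of bracket_c_mid in the frame of grille between -0.098 and 0.098 m and z of bracket_c_mid in the frame of grille between -0.005 and 0.016 m and x of bracket_d_mid in the frame of grille between -0.085 and 0.085 m and y of bracket_d_mid in the frame of grille between -0.098 and 0.098 m and z of bracket_d_mid in the frame of grille between -0.005 and 0.016 m), for 3 s.
4. the selector is back at the white off mark, with all brackets still on the grille (value of joint selector below 0.15 rad and x of bracket_a_mid in the frame of grille between -0.085 and 0.085 m and y of bracket_a_mid in the frame of grille between -0.098 and 0.098 m and z of bracket_a_mid in the frame of grille between -0.005 and 0.016 m and linear speed of each of bracket_a, bracket_b, bracket_c, bracket_d below 0.03 m/s and x of bracket_b_mid in the frame of grille between -0.085 and 0.085 m and y of bracket_b_mid in the frame of grille between -0.098 and 0.098 m and z of bracket_b_mid in the frame of grille between -0.005 and 0.016 m and x of bracket_c_mid in the frame of grille between -0.085 and 0.085 m and y of bracket_c_mid in the frame of grille between -0.098 and 0.098 m and z of bracket_c_mid in the frame of grille between -0.005 and 0.016 m and x of bracket_d_mid in the frame of grille between -0.085 and 0.085 m and y of bracket_d_mid in the frame of grille between -0.098 and 0.098 m and z of bracket_d_mid in the frame of grille between -0.005 and 0.016 m), for 0.2 s.
At the end, for the whole second after the job is handed in: All brackets at rest inside the blue tray (middles at most 32 mm above the bench), the compound bar at rest in its wooden tray (middle within 55 mm along and 40 mm across of its centre, under 32 mm high), the selector within 0.15 rad of off, nothing held (all of step 1 and x of bracket_a_mid in the frame of tray between -0.09 and 0.09 m and y of bracket_a_mid in the frame of tray between -0.08 and 0.08 m and z of bracket_a_mid in the frame of tray between -0.005 and 0.032 m and linear speed of each of bracket_a, bracket_b, bracket_c, bracket_d below 0.03 m/s and x of bracket_b_mid in the frame of tray between -0.09 and 0.09 m and y of bracket_b_mid in the frame of tray between -0.08 and 0.08 m and z of bracket_b_mid in the frame of tray between -0.005 and 0.032 m and x of bracket_c_mid in the frame of tray between -0.09 and 0.09 m and y of bracket_c_mid in the frame of tray between -0.08 and 0.08 m and z of bracket_c_mid in the frame of tray between -0.005 and 0.032 m and x of bracket_d_mid in the frame of tray between -0.09 and 0.09 m and y of bracket_d_mid in the frame of tray between -0.08 and 0.08 m and z of bracket_d_mid in the frame of tray between -0.005 and 0.032 m and contact force between the fingers and bracket_a below 0.5 N and contact force between the fingers and bracket_b below 0.5 N and contact force between the fingers and bracket_c below 0.5 N and contact force between the fingers and bracket_d below 0.5 N); the robot touches nothing.
It fails at once if the polish jar is knocked over (angle between jar's own z axis and vertical above 0.6 rad).
Of bracket_a, bracket_b, bracket_c, bracket_d only 2 to 4 are there at a start; the rules pass over those that are not, and their reading is None.
At some moment in a run one of bracket_a, bracket_b, bracket_c, bracket_d may be knocked a few centimetres aside while the robot is not near it.
Once in a run the grip may slacken for a moment while it holds something.
It also fails if it takes over 210 s, if anything falls off the work surface, if the arm or the gripper's body presses on something with over 40 N, if the wrist force passes 120 N, or if a joint passes its speed limit or range.

## Working session

There is one attempt and no reset: what is moved stays moved. The work goes in short steps, Python scripts to look and compute and a tool call to move; the robot and the scene stay as the last step left them, time stands still between calls to the robot, and variables do not carry over. Pictures are saved under pics/ and viewed, at most 14 in all, crops included, and the job is handed in when it is done.

Besides the shell and the picture viewer there is one more tool, called after "Emit:" as name(argument=value, ...), one argument or row to a line, values as JSON. move_arm: Moves the arm, as the interface text tells. Its arguments: {"type":"object","properties":{"plan":{"type":"array"},"force":{"type":"number"}},"required":["plan"]}

```bash
ls; mkdir -p pics; cat > h.py <<'E'
import numpy as np, cv2
from plant import ctrl
def snap(name,f,crop=None,scale=1):
    im=ctrl.read_camera(name)[:,:,::-1].copy()
    cv2.imwrite('pics/raw_'+f,im)
    if crop: x0,y0,x1,y1=crop; im=im[y0:y1,x0:x1]
    if scale!=1: im=cv2.resize(im,None,fx=scale,fy=scale,interpolation=cv2.INTER_CUBIC)
    cv2.imwrite('pics/'+f,im)
def ray(name,u,v):
    m=ctrl.camera_model(name);K=np.array(m['intrinsics']);T=np.array(m['cam_to_world'])
    p=np.linalg.inv(K)@[u,v,1]; d=T[:3,:3]@np.array([p[0],-p[1],-p[2]])
    return T[:3,3],d/np.linalg.norm(d)
def atz(name,u,v,z):
    o,d=ray(name,u,v); return o+d*(z-o[2])/d[2]
def tri(a,b):
    (o1,d1),(o2,d2)=ray('top',*a),ray('side',*b)
    s=np.linalg.lstsq(np.c_[d1,-d2],o2-o1,rcond=None)[0]
    p,q=o1+s[0]*d1,o2+s[1]*d2
    return (p+q)/2,np.linalg.norm(p-q)
def proj(name,P):
    m=ctrl.camera_model(name);K=np.array(m['intrinsics']);T=np.linalg.inv(np.array(m['cam_to_world']))
    c=T[:3,:3]@np.array(P)+T[:3,3]; p=K@[c[0],-c[1],-c[2]]; return p[:2]/p[2]
E
python3 - <<'E'
from h import *
snap('top','t0.png',scale=1.4);snap('side','s0.png',scale=1.4)
for n in('top','side'):
    m=ctrl.camera_model(n);print(n,np.round(m['intrinsics'],1).tolist(),np.round(m['cam_to_world'],3).tolist(),[k for k in m])
s=ctrl.get_state();print(s)
E
```

```text
pics
top [[444.8, 0.0, 282.2], [0.0, 444.8, 209.5], [0.0, 0.0, 1.0]] [[0.062, 0.974, -0.219, 0.357], [-0.998, 0.06, -0.02, 0.026], [-0.006, 0.22, 0.975, 1.133], [0.0, 0.0, 0.0, 1.0]] ['intrinsics', 'cam_to_world']
side [[541.4, 0.0, 285.0], [0.0, 541.4, 207.1], [0.0, 0.0, 1.0]] [[-0.986, 0.122, -0.111, 0.435], [-0.164, -0.733, 0.66, 0.936], [-0.001, 0.669, 0.743, 1.093], [0.0, 0.0, 0.0, 1.0]] ['intrinsics', 'cam_to_world']
{'time': 0.1, 'qpos': array([ 1.06602144e+00,  2.87136101e-01,  1.57798703e+00, -3.39487501e-06,
        1.27858892e+00, -1.49990657e-01]), 'dq': array([ 0.00024387, -0.00390305, -0.00271496, -0.00101965, -0.00313884,
        0.00176324]), 'joint_efforts': array([ 1.18201402e-03, -4.07292223e+01, -2.93702281e+01, -1.90528353e-04,
        3.36498750e-03, -9.87627857e-06]), 'eef_pos': array([0.23417413, 0.63246759, 0.23006972]), 'tcp_rot': array([ 1.76462634e-01,  9.84306769e-01, -1.00393497e-03, -3.39223406e-04]), 'contact_force': array([-0.04274788,  0.84575496, -0.60069634]), 'wrist_torque': array([-0.01455959, -0.03762361,  0.02189272]), 'finger_force': 0.0, 'opening': 1.0013321503233565}
```

View pics/t0.png

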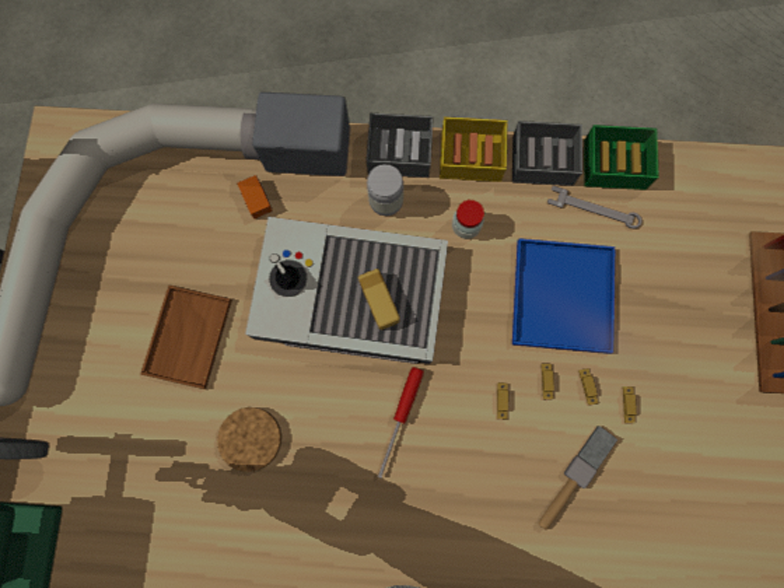

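View pics/s0.png

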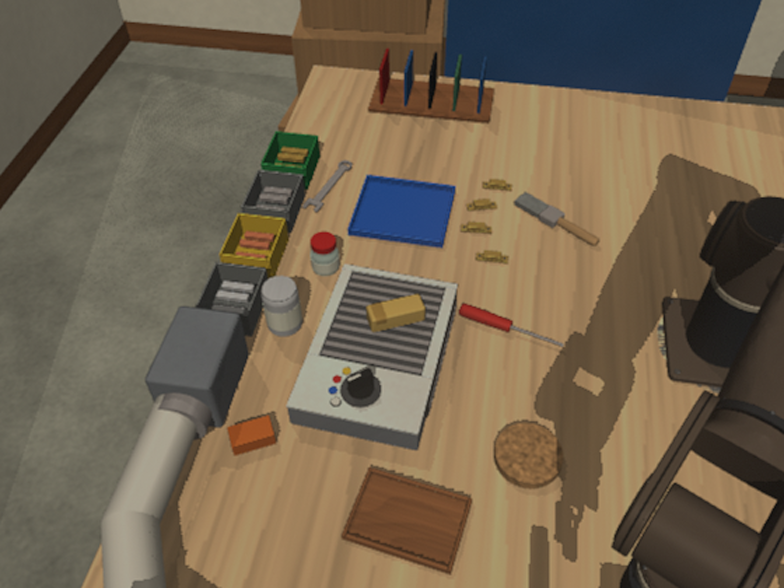

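The top view shows 4 brackets at about (503,400), (547,381), (589,386) and (629,404). It also shows the bar at (380,298), the knob at (288,277) and red as the third mark (selector 1.0 stop). The side view agrees. I'll enlarge it.

```bash
python3 - <<'E'
from h import *
t=cv2.imread('pics/raw_t0.png');s=cv2.imread('pics/raw_s0.png')
z=lambda im,x0,y0,w,h,k:cv2.resize(im[y0:y0+h,x0:x0+w],None,fx=k,fy=k,interpolation=cv2.INTER_CUBIC)
cv2.imwrite('pics/a.png',z(t,170,150,160,115,5))
cv2.imwrite('pics/b.png',z(s,200,185,133,133,4.5))
cv2.imwrite('pics/c.png',np.vstack([z(t,340,250,130,60,6)[:, :780],z(s,320,120,130,75,3.2).copy() if 0 else cv2.copyMakeBorder(z(s,325,122,50,70,3.4),0,0,0,780-170,cv2.BORDER_CONSTANT)]))
E
```

```text
(no output)
```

View pics/a.png

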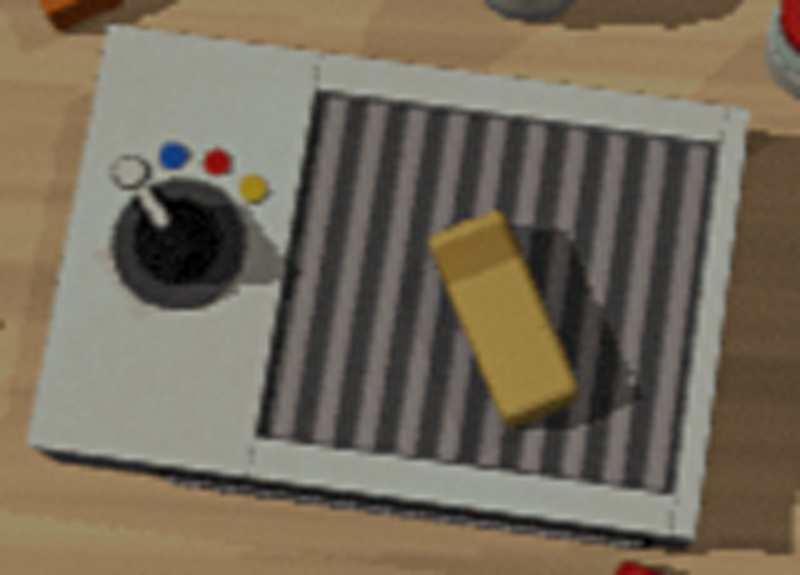

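View pics/b.png

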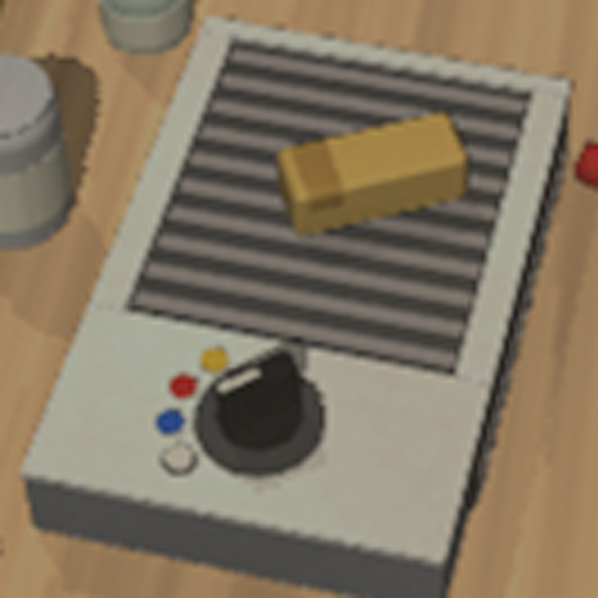

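View pics/c.png

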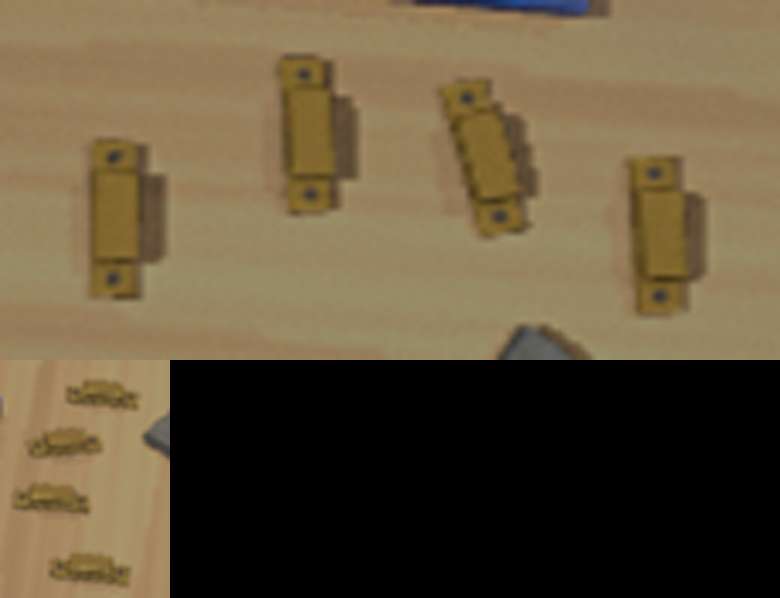

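The crops show the bar's top face, the knob with its white line towards the white mark at (130,171), and the brackets with two foot holes each. The red mark is at (217,161). Now the measurements.

```bash
cat > m.py <<'E'
from h import *
A=lambda X,Y:((X+.5)/5-.5+170,(Y+.5)/5-.5+150)
B=lambda X,Y:((X+.5)/4.5-.5+200,(Y+.5)/4.5-.5+185)
C=lambda X,Y:((X+.5)/6-.5+340,(Y+.5)/6-.5+250)
D=lambda X,Y:((X+.5)/3.4-.5+325,(Y+.5)/3.4-.5+122)
F=lambda X,Y:((X+.5)/1.4-.5,(Y+.5)/1.4-.5)
def show(n,a,b):
    p,e=tri(a,b);print(n,np.round(p*1000,1),'gap %.1f'%(e*1000));return p
bar=[show('bar',A(*a),B(*b)) for a,b in [((497,210),(278,153)),((577,380),(447,113)),((510,415),(465,152)),((430,240),(295,197))]]
print('barc',np.mean(bar,0));
for n,a,b in [('white',(130,171),(178,458)),('blue',(174,155),(170,421)),('red',(217,161),(182,386)),('yel',(254,187),(214,359)),('skirt',(178,245),(262,420)),('lineO',(142,188),(220,388)),('lineI',(165,225),(258,370))]:show(n,A(*a),B(*b))
st=[show('station',A(*a),B(*b)) for a,b in [((108,26),(25,478)),((748,108),(210,18)),((690,545),(570,82)),((32,445),(443,567))]]
def rect(n,ts,ss):
    P=[show(n,F(*a),F(*b)) for a,b in zip(ts,ss)];print(n,np.round(np.mean(P,0)*1000,1))
rect('dish',[(170,287),(233,296),(207,387),(143,376)],[(343,546),(372,466),(470,493),(455,570)])
rect('tray',[(517,240),(616,245),(614,352),(513,347)],[(349,231),(366,177),(456,185),(444,244)])
rect('jar',[(470,213)],[(323,242)])
for i,(c,h1,h2,s) in enumerate([((117,218),(114,156),(113,279),(91,203)),((309,134),(304,74),(311,194),(52,132)),((489,155),(466,97),(500,216),(65,78)),((662,235),(654,173),(659,296),(102,28))]):
    show('b%d'%i,C(*c),D(*s))
    p,q=atz('top',*C(*h1),.006),atz('top',*C(*h2),.006)
    print(np.round((p+q)/2*1000,1),'len',np.linalg.norm(p-q)*1000,'ang',np.degrees(np.arctan2(*(p-q)[1::-1])))
E
python3 m.py
```

```text
bar [636.6  82.9  79.6] gap 0.5
bar [551.8  38.8  80.5] gap 4.5
bar [534.8  69.5  84.3] gap 0.8
bar [620.  114.3  81.8] gap 2.6
barc [0.58581285 0.07638239 0.08152236]
white [652.2 270.4  54.5] gap 0.3
blue [661.6 249.1  54.7] gap 0.3
red [659.9 227.   55. ] gap 0.2
yel [647.4 207.2  54.7] gap 0.1
skirt [614.7 242.   56.5] gap 0.1
lineO [632.1 254.   97.5] gap 0.2
lineI [614.8 240.9  98.2] gap 1.0
station [728.6 291.1  49.2] gap 2.6
station [704.1 -39.1  50.8] gap 2.3
station [483.8 -21.   51.8] gap 4.7
station [511.3 306.   46.1] gap 0.2
dish [599.6 477.5 -14.9] gap 3.3
dish [581.9 349.6   7.1] gap 9.5
dish [417.7 374.3  12.6] gap 1.3
dish [428.5 494.7   5.9] gap 2.6
dish [506.9 424.    2.7]
tray [ 726.2 -173.2    8.6] gap 0.8
tray [ 729.3 -361.9   -1.2] gap 3.8
tray [ 524.3 -351.    12. ] gap 1.0
tray [ 525.6 -170.9    4.6] gap 3.5
tray [ 626.3 -264.2    6. ]
jar [754.1 -77.5  64.4] gap 0.2
jar [754.1 -77.5  64.4]
b0 [ 427.1 -154.1    8.6] gap 1.5
[ 426.7 -153.     6. ] len 50.58274175329815 ang 0.9486950788283955
b1 [ 466.9 -233.1    9.8] gap 2.1
[ 466.3 -233.2    6. ] len 49.95245097011992 ang 3.861995938483016
b2 [ 462.8 -309.     5.8] gap 1.4
[ 461.5 -306.4    6. ] len 50.51115095504643 ang 15.952072736361215
b3 [ 435.  -379.5    8.4] gap 3.2
[ 433.7 -378.     6. ] len 50.36873488885411 ang 1.2191999436174814
```

```bash
cat >> h.py <<'E'
def rel(x,y,z,phi,frm=None):
    """row for a target TCP x,y,z (m), tool y axis at world angle phi (deg); frm=(x,y,z,phi) or now"""
    if frm is None:
        s=ctrl.get_state();q=s['tcp_rot'];p=s['eef_pos'];ph=np.arctan2(2*q[1]**2-1,2*q[0]*q[1])
    else: p=np.array(frm[:3]);ph=np.radians(frm[3])
    d=np.array([x,y,z])-p; ex=np.array([-np.sin(ph),np.cos(ph)]);ey=np.array([np.cos(ph),np.sin(ph)])
    dy=(np.degrees(ph)-phi+180)%360-180
    print('now',np.round(p,4),'phi %.1f'%np.degrees(ph),'-> x %.3f y %.3f z %.3f yaw %.3f  rows>=%.1f'%(d[:2]@ex,d[:2]@ey,-d[2],np.radians(dy),max(np.linalg.norm(d)/.05,abs(dy)/8.59)))
E
cat > m2.py <<'E'
import contextlib,io
with contextlib.redirect_stdout(io.StringIO()): from m import *
def r(n,pts,f,z):
    P=np.array([atz('top',*f(*p),z) for p in pts]);print(n,'c',np.round(P.mean(0)*1000,1),[ '%.1f@%.1f'%(np.linalg.norm(P[i]-P[i-1])*1000,np.degrees(np.arctan2(*(P[i]-P[i-1])[1::-1]))) for i in range(4)])
r('bar',[(497,210),(577,380),(510,415),(430,240)],A,.086)
r('station',[(108,26),(748,108),(690,545),(32,445)],A,.056)
r('grille',[(318,92),(718,140),(670,492),(260,437)],A,.05)
r('dish',[(170,287),(233,296),(207,387),(143,376)],F,.014)
r('tray',[(517,240),(616,245),(614,352),(513,347)],F,.018)
for p,z in [((178,245),.064),((130,171),.059),((217,161),.059)]:print(np.round(atz('top',*A(*p),z)*1000,1))
for p in [(117,218),(309,134),(489,155),(662,235)]:print(np.round(atz('top',*C(*p),.016)*1000,1))
rel(.585,.076,.16,117.6)
E
python3 m2.py
```

```text
bar c [584.9  76.2  86. ] ['35.8@-61.6', '92.8@-151.7', '36.2@121.5', '94.7@28.1']
station c [605.5 133.3  56. ] ['218.1@-3.7', '329.2@-94.2', '223.4@175.3', '325.4@84.9']
grille c [604.3  84.6  50. ] ['179.6@-4.2', '205.2@-93.7', '181.4@175.3', '203.5@85.8']
dish c [506.7 419.7  14. ] ['167.7@-8.6', '119.0@-94.7', '170.4@171.1', '117.9@84.0']
tray c [ 623.5 -261.2   18. ] ['201.7@-0.9', '184.1@-89.6', '201.1@178.1', '180.7@90.7']
[613.  240.5  64. ]
[650.9 269.4  59. ]
[658.7 226.3  59. ]
[ 425.9 -152.9   16. ]
[ 465.2 -231.5   16. ]
[ 461.2 -305.9   16. ]
[ 432.9 -376.6   16. ]
now [0.2342 0.6325 0.2301] phi 69.7 -> x -0.522 y -0.400 z 0.070 yaw -0.836  rows>=13.2
```

Emit:
move_arm(
  plan=[
    {"x":-0.522,"y":-0.4,"z":0.07,"yaw":-0.836,"fingers":0},
    {"x":-0.522,"y":-0.4,"z":0.07,"yaw":-0.836,"fingers":0},
    {"x":-0.522,"y":-0.4,"z":0.07,"yaw":-0.836,"fingers":0},
    {"x":-0.522,"y":-0.4,"z":0.07,"yaw":-0.836,"fingers":0},
    {"x":-0.522,"y":-0.4,"z":0.07,"yaw":-0.836,"fingers":0},
  ],
  force=60,
)

```text
time: 0.6
eef_pos: [0.3628, 0.4286, 0.2052]
tcp_rot: [-0.186, 0.983, -0.0, -0.0]
contact_force: [0.1, -0.6, 0.5]
opening: 1.0
finger_force: 0.0
```

```bash
python3 -c "
from h import *
rel(.585,.076,.16,117.6)"
```

```text
now [0.3628 0.4286 0.2052] phi 111.4 -> x -0.078 y -0.409 z 0.045 yaw -0.108  rows>=8.4
```

Emit:
move_arm(
  plan=[
    {"x":-0.078,"y":-0.405,"z":0.045,"yaw":-0.108,"fingers":0},
    {"x":-0.078,"y":-0.405,"z":0.045,"yaw":-0.108,"fingers":0},
    {"x":-0.078,"y":-0.405,"z":0.045,"yaw":-0.108,"fingers":0},
    {"x":-0.078,"y":-0.405,"z":0.045,"yaw":-0.108,"fingers":0},
    {"x":-0.078,"y":-0.405,"z":0.045,"yaw":-0.108,"fingers":0},
  ],
)

```text
time: 1.1
eef_pos: [0.4944, 0.2177, 0.1783]
tcp_rot: [-0.236, 0.972, 0.0, -0.0]
contact_force: [0.3, 1.2, -0.7]
opening: 1.0
finger_force: 0.0
```

```bash
python3 -c "
from h import *
rel(.585,.076,.14,117.6)"
```

```text
now [0.4944 0.2177 0.1783] phi 117.2 -> x -0.016 y -0.167 z 0.038 yaw -0.006  rows>=3.5
```

Emit:
move_arm(
  plan=[
    {"x":-0.016,"y":-0.162,"z":0.038,"yaw":-0.006,"fingers":0},
    {"x":-0.016,"y":-0.162,"z":0.038,"yaw":-0.006,"fingers":0},
    {"x":-0.016,"y":-0.162,"z":0.038,"yaw":-0.006,"fingers":0},
    {"x":-0.016,"y":-0.162,"z":0.038,"yaw":-0.006,"fingers":0},
    {"x":-0.016,"y":-0.162,"z":0.038,"yaw":-0.006,"fingers":0},
  ],
)

```text
time: 1.6
eef_pos: [0.5826, 0.0809, 0.1394]
tcp_rot: [-0.237, 0.972, 0.0, -0.001]
contact_force: [0.9, 0.4, 0.3]
opening: 1.002
finger_force: 0.0
```

```bash
python3 -c "
from h import *
rel(.585,.076,.055,117.6)"
```

```text
now [0.5826 0.0809 0.1394] phi 117.4 -> x 0.000 y -0.005 z 0.084 yaw -0.004  rows>=1.7
```

Emit:
move_arm(
  plan=[
    {"x":0,"y":-0.005,"z":0.04,"yaw":0,"fingers":0},
    {"x":0,"y":-0.005,"z":0.07,"yaw":0,"fingers":0},
    {"x":0,"y":-0.005,"z":0.084,"yaw":0,"fingers":0},
    {"x":0,"y":-0.005,"z":0.084,"yaw":0,"fingers":0.5},
    {"x":0,"y":-0.005,"z":0.084,"yaw":0,"fingers":1},
  ],
)

```text
time: 2.1
eef_pos: [0.5851, 0.0794, 0.0579]
tcp_rot: [-0.239, 0.971, -0.0, 0.001]
contact_force: [-0.6, -0.1, -0.2]
opening: 0.693
finger_force: 0.0
```

Emit:
move_arm(
  plan=[
    {"fingers":1},
    {"fingers":1},
    {"fingers":1},
    {"fingers":1},
    {"fingers":1},
  ],
)

```text
validation failed for argument at $.pl...
```

Emit:
move_arm(
  plan=[
    {"z":-0.03,"fingers":1},
    {"z":-0.06,"fingers":1},
    {"z":-0.09,"fingers":1},
    {"z":-0.09,"fingers":1},
  ],
)

```text
validation failed for argument at $.pl...
```

```bash
python3 -c "
from h import *
rel(.507,.420,.14,83)"
```

```text
now [0.5851 0.0794 0.0579] phi 117.7 -> x -0.089 y 0.338 z -0.082 yaw 0.605  rows>=7.2
```

Emit:
move_arm(
  plan=[
    {"x":0,"y":0,"z":0,"yaw":0,"fingers":1},
    {"x":0,"y":0,"z":0,"yaw":0,"fingers":1},
    {"x":0,"y":0,"z":0,"yaw":0,"fingers":1},
    {"x":0,"y":0,"z":0,"yaw":0,"fingers":1},
    {"x":0,"y":0,"z":0,"yaw":0,"fingers":1},
  ],
)

```text
time: 2.6
eef_pos: [0.5865, 0.0787, 0.0594]
tcp_rot: [-0.238, 0.971, -0.0, 0.002]
contact_force: [0.2, 1.9, 6.1]
opening: 0.459
finger_force: 63.2
```

Emit:
move_arm(
  plan=[
    {"x":0,"y":0,"z":-0.02,"yaw":0,"fingers":1},
    {"x":0,"y":0,"z":-0.05,"yaw":0,"fingers":1},
    {"x":0,"y":0,"z":-0.085,"yaw":0,"fingers":1},
    {"x":0,"y":0,"z":-0.1,"yaw":0,"fingers":1},
  ],
)

```text
time: 3.0
eef_pos: [0.586, 0.0784, 0.1599]
tcp_rot: [-0.238, 0.971, -0.001, 0.002]
contact_force: [-0.1, 0.2, -2.4]
opening: 0.454
finger_force: 62.1
```

```bash
python3 -c "
from h import *
rel(.507,.420,.14,83)"
```

```text
now [0.586  0.0784 0.1599] phi 117.6 -> x -0.088 y 0.339 z 0.020 yaw 0.604  rows>=7.0
```

Emit:
move_arm(
  plan=[
    {"x":-0.088,"y":0.339,"z":0,"yaw":0.604,"fingers":1},
    {"x":-0.088,"y":0.339,"z":0,"yaw":0.604,"fingers":1},
    {"x":-0.088,"y":0.339,"z":0,"yaw":0.604,"fingers":1},
    {"x":-0.088,"y":0.339,"z":0,"yaw":0.604,"fingers":1},
    {"x":-0.088,"y":0.339,"z":0,"yaw":0.604,"fingers":1},
  ],
)

```text
time: 3.5
eef_pos: [0.5301, 0.3106, 0.1553]
tcp_rot: [0.063, 0.998, -0.001, -0.001]
contact_force: [0.8, -0.3, -3.4]
opening: 0.456
finger_force: 62.0
```

```bash
python3 -c "
from h import *
rel(.507,.420,.08,83)"
```

```text
now [0.5301 0.3106 0.1553] phi 82.7 -> x 0.037 y 0.106 z 0.075 yaw -0.005  rows>=2.7
```

Emit:
move_arm(
  plan=[
    {"x":0.037,"y":0.1,"z":0.07,"yaw":0,"fingers":1},
    {"x":0.037,"y":0.1,"z":0.07,"yaw":0,"fingers":1},
    {"x":0.037,"y":0.1,"z":0.07,"yaw":0,"fingers":1},
    {"x":0.037,"y":0.1,"z":0.07,"yaw":0,"fingers":1},
    {"x":0.037,"y":0.1,"z":0.07,"yaw":0,"fingers":1},
  ],
)

```text
time: 4.0
eef_pos: [0.5059, 0.413, 0.085]
tcp_rot: [0.061, 0.998, -0.001, -0.001]
contact_force: [0.6, -0.5, -2.4]
opening: 0.456
finger_force: 62.1
```

```bash
python3 -c "
from h import *
rel(.507,.420,.016,83)"
```

```text
now [0.5059 0.413  0.085 ] phi 83.1 -> x -0.000 y 0.007 z 0.069 yaw 0.001  rows>=1.4
```

Emit:
move_arm(
  plan=[
    {"x":0,"y":0.007,"z":0.03,"yaw":0,"fingers":1},
    {"x":0,"y":0.007,"z":0.055,"yaw":0,"fingers":1},
    {"x":0,"y":0.007,"z":0.068,"yaw":0,"fingers":1},
    {"x":0,"y":0.007,"z":0.068,"yaw":0,"fingers":1},
    {"x":0,"y":0.007,"z":0.068,"yaw":0,"fingers":1},
  ],
)

```text
time: 4.5
eef_pos: [0.5089, 0.42, 0.02]
tcp_rot: [0.062, 0.998, 0.0, 0.001]
contact_force: [0.3, -0.5, -2.2]
opening: 0.461
finger_force: 62.2
```

Emit:
move_arm(
  plan=[
    {"x":0,"y":0,"z":0,"yaw":0,"fingers":0.3},
    {"x":0,"y":0,"z":0,"yaw":0,"fingers":0.3},
    {"x":0,"y":0,"z":0,"yaw":0,"fingers":0.3},
    {"x":0,"y":0,"z":-0.03,"yaw":0,"fingers":0.1},
    {"x":0,"y":0,"z":-0.07,"yaw":0,"fingers":0},
  ],
)

```text
time: 5.0
eef_pos: [0.5061, 0.4193, 0.0872]
tcp_rot: [0.061, 0.998, -0.002, -0.002]
contact_force: [0.9, -0.3, 0.4]
opening: 0.993
finger_force: 0.0
```

```bash
python3 -c "
from h import *
rel(.426,-.153,.14,91)"
```

```text
now [0.5061 0.4193 0.0872] phi 83.0 -> x 0.010 y -0.578 z -0.053 yaw -0.140  rows>=11.6
```

Emit:
move_arm(
  plan=[
    {"x":0,"y":-0.235,"z":-0.06,"yaw":-0.14,"fingers":0},
    {"x":0,"y":-0.235,"z":-0.06,"yaw":-0.14,"fingers":0},
    {"x":0,"y":-0.235,"z":-0.06,"yaw":-0.14,"fingers":0},
    {"x":0,"y":-0.235,"z":-0.06,"yaw":-0.14,"fingers":0},
    {"x":0,"y":-0.235,"z":-0.06,"yaw":-0.14,"fingers":0},
  ],
)

```text
time: 5.5
eef_pos: [0.479, 0.1852, 0.1503]
tcp_rot: [-0.009, 1.0, 0.0, 0.001]
contact_force: [1.3, -0.3, -0.0]
opening: 1.003
finger_force: 0.0
```

Emit:
move_arm(
  plan=[
    {"x":0.03,"y":-0.235,"z":0,"yaw":0,"fingers":0},
    {"x":0.03,"y":-0.235,"z":0,"yaw":0,"fingers":0},
    {"x":0.03,"y":-0.235,"z":0,"yaw":0,"fingers":0},
    {"x":0.03,"y":-0.235,"z":0,"yaw":0,"fingers":0},
    {"x":0.03,"y":-0.235,"z":0,"yaw":0,"fingers":0},
  ],
)

```text
time: 6.0
eef_pos: [0.453, -0.051, 0.15]
tcp_rot: [-0.008, 1.0, -0.001, 0.001]
contact_force: [1.2, -0.4, -0.3]
opening: 1.001
finger_force: 0.0
```

```bash
python3 -c "
from h import *
rel(.426,-.153,.06,91)
snap('side','s1.png',scale=1.4);snap('top','t1.png',scale=1.4)"
```

```text
now [ 0.453 -0.051  0.15 ] phi 90.9 -> x 0.029 y -0.102 z 0.090 yaw -0.001  rows>=2.8
```

View pics/t1.png

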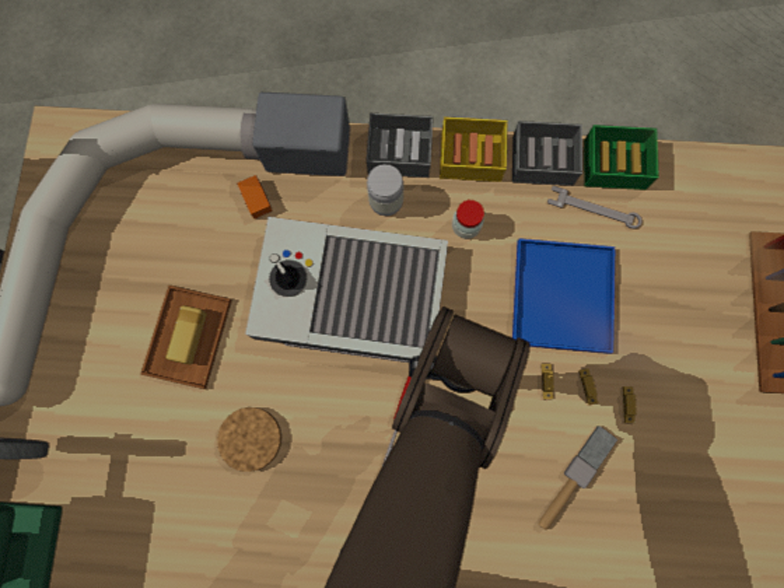

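The bar sits in the wooden tray at (186,335). The grille is empty and the visible brackets haven't moved. Next is the first bracket.

Emit:
move_arm(
  plan=[
    {"x":0.029,"y":-0.102,"z":0.08,"yaw":0,"fingers":0},
    {"x":0.029,"y":-0.102,"z":0.08,"yaw":0,"fingers":0},
    {"x":0.029,"y":-0.102,"z":0.08,"yaw":0,"fingers":0},
    {"x":0.029,"y":-0.102,"z":0.08,"yaw":0,"fingers":0},
    {"x":0.029,"y":-0.102,"z":0.08,"yaw":0,"fingers":0},
  ],
)

```text
time: 6.6
eef_pos: [0.4263, -0.1506, 0.0691]
tcp_rot: [-0.008, 1.0, 0.0, 0.0]
contact_force: [0.8, -1.1, 0.3]
opening: 0.998
finger_force: 0.0
```

```bash
python3 -c "
from h import *
rel(.426,-.153,.004,91)"
```

```text
now [ 0.4263 -0.1506  0.0691] phi 91.0 -> x 0.000 y -0.002 z 0.065 yaw -0.001  rows>=1.3
```

Emit:
move_arm(
  plan=[
    {"x":0,"y":-0.002,"z":0.04,"yaw":0,"fingers":0.3},
    {"x":0,"y":-0.002,"z":0.064,"yaw":0,"fingers":0.3},
    {"x":0,"y":-0.002,"z":0.064,"yaw":0,"fingers":1},
    {"x":0,"y":-0.002,"z":0.064,"yaw":0,"fingers":1},
    {"x":0,"y":-0.002,"z":0.064,"yaw":0,"fingers":1},
  ],
)

```text
time: 7.1
eef_pos: [0.4279, -0.1532, 0.007]
tcp_rot: [-0.009, 1.0, -0.001, 0.002]
contact_force: [-3.0, 2.0, 16.7]
opening: 0.198
finger_force: 35.9
```

Emit:
move_arm(
  plan=[
    {"x":0,"y":0,"z":0,"yaw":0,"fingers":1},
    {"x":0,"y":0,"z":0,"yaw":0,"fingers":1},
    {"x":0,"y":0,"z":0,"yaw":0,"fingers":1},
    {"x":0,"y":0,"z":-0.05,"yaw":0,"fingers":1},
    {"x":0,"y":0,"z":-0.1,"yaw":0,"fingers":1},
  ],
)

```text
time: 7.6
eef_pos: [0.4247, -0.152, 0.1046]
tcp_rot: [-0.009, 1.0, 0.001, -0.002]
contact_force: [1.5, -1.2, -0.5]
opening: 0.186
finger_force: 59.5
```

```bash
cat >> h.py <<'E'
def grille(x,y,z): # grille frame -> world
    a=np.radians(-4.4);return (.6043+x*np.cos(a)-y*np.sin(a), .0846+x*np.sin(a)+y*np.cos(a), z)
def tray(x,y,z):
    a=np.radians(-.6);return (.6235+x*np.cos(a)-y*np.sin(a), -.2612+x*np.sin(a)+y*np.cos(a), z)
E
python3 -c "
from h import *
for x in(-.042,.042):
  for y in (-.045,.045): print(x,y,np.round(grille(x,y,.05),4))
rel(*grille(-.042,.045,.12),85.6)"
```

```text
-0.042 -0.045 [0.559 0.043 0.05 ]
-0.042 0.045 [0.5659 0.1327 0.05  ]
0.042 -0.045 [0.6427 0.0365 0.05  ]
0.042 0.045 [0.6496 0.1262 0.05  ]
now [ 0.4247 -0.152   0.1046] phi 91.0 -> x -0.146 y 0.282 z -0.015 yaw 0.094  rows>=6.4
```

Emit:
move_arm(
  plan=[
    {"x":-0.1,"y":0.2,"z":-0.015,"yaw":0.094,"fingers":1},
    {"x":-0.1,"y":0.2,"z":-0.015,"yaw":0.094,"fingers":1},
    {"x":-0.1,"y":0.2,"z":-0.015,"yaw":0.094,"fingers":1},
    {"x":-0.1,"y":0.2,"z":-0.015,"yaw":0.094,"fingers":1},
    {"x":-0.1,"y":0.2,"z":-0.015,"yaw":0.094,"fingers":1},
  ],
)

```text
time: 8.1
eef_pos: [0.524, 0.052, 0.1213]
tcp_rot: [0.037, 0.999, 0.0, 0.002]
contact_force: [0.7, -0.3, -1.4]
opening: 0.185
finger_force: 59.5
```

```bash
python3 -c "
from h import *
rel(*grille(-.042,.045,.09),85.6)"
```

```text
now [0.524  0.052  0.1213] phi 85.8 -> x -0.036 y 0.084 z 0.031 yaw 0.003  rows>=1.9
```

Move over, settle, then lower to TCP z 0.059 and release.

Emit:
move_arm(
  plan=[
    {"x":-0.036,"y":0.082,"z":0.01,"yaw":0,"fingers":1},
    {"x":-0.036,"y":0.082,"z":0.02,"yaw":0,"fingers":1},
    {"x":-0.036,"y":0.082,"z":0.045,"yaw":0,"fingers":1},
    {"x":-0.036,"y":0.082,"z":0.062,"yaw":0,"fingers":1},
    {"x":-0.036,"y":0.082,"z":0.062,"yaw":0,"fingers":1},
  ],
)

```text
time: 8.6
eef_pos: [0.5643, 0.1284, 0.0571]
tcp_rot: [0.038, 0.999, 0.0, -0.001]
contact_force: [-0.7, -0.2, -0.2]
opening: 0.186
finger_force: 62.5
```

Emit:
move_arm(
  plan=[
    {"x":0,"y":0,"z":0,"yaw":0,"fingers":0.5},
    {"x":0,"y":0,"z":0,"yaw":0,"fingers":0.5},
    {"x":0,"y":0,"z":0,"yaw":0,"fingers":0.5},
    {"x":0,"y":0,"z":-0.03,"yaw":0,"fingers":0.3},
    {"x":0,"y":0,"z":-0.07,"yaw":0,"fingers":0},
  ],
)

```text
time: 9.1
eef_pos: [0.5627, 0.1274, 0.1263]
tcp_rot: [0.039, 0.999, -0.0, -0.003]
contact_force: [-0.0, -0.3, -0.1]
opening: 0.828
finger_force: 0.0
```

```bash
python3 -c "
from h import *
rel(.4655,-.232,.12,94)
snap('side','s2.png',scale=1.4);snap('top','t2.png',crop=(170,150,480,320),scale=2.5)"
```

```text
now [0.5627 0.1274 0.1263] phi 85.6 -> x 0.069 y -0.366 z 0.006 yaw -0.147  rows>=7.4
```

View pics/s2.png

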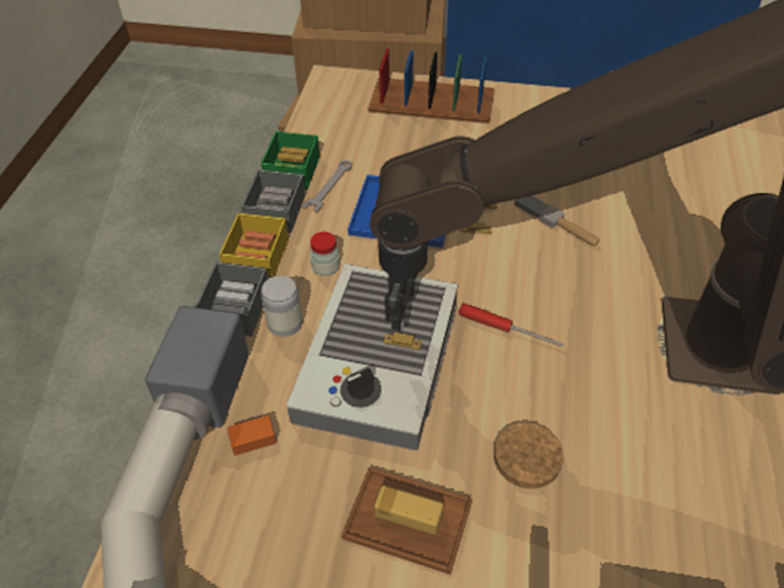

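The bracket lies flat on the grille at (403,340), and the bar is in its tray at (410,508). Next bracket.

Emit:
move_arm(
  plan=[
    {"x":0.044,"y":-0.235,"z":0,"yaw":-0.147,"fingers":0},
    {"x":0.044,"y":-0.235,"z":0,"yaw":-0.147,"fingers":0},
    {"x":0.044,"y":-0.235,"z":0,"yaw":-0.147,"fingers":0},
    {"x":0.044,"y":-0.235,"z":0,"yaw":-0.147,"fingers":0},
    {"x":0.044,"y":-0.235,"z":0,"yaw":-0.147,"fingers":0},
  ],
)

```text
time: 9.7
eef_pos: [0.5019, -0.1054, 0.1281]
tcp_rot: [-0.035, 0.999, -0.0, 0.0]
contact_force: [1.1, -0.8, 0.3]
opening: 0.999
finger_force: 0.0
```

```bash
cat > br.py <<'E'
# find brass things on the bench from the top camera (outline of the foot+block)
from h import *
def brass(cam='top',z=.008,show=True):
    im=ctrl.read_camera(cam)[:,:,::-1].copy();cv2.imwrite('pics/br_raw.png',im)
    h=cv2.cvtColor(im,cv2.COLOR_BGR2HSV);m=cv2.inRange(h,(18,125,50),(30,255,255))
    n,l,st,c=cv2.connectedComponentsWithStats(m)
    for i in range(1,n):
        if 60<st[i,4]<3000:
            r=cv2.minAreaRect(cv2.findContours((l==i).astype(np.uint8),0,2)[0][0]);b=cv2.boxPoints(r)
            e=b[1]-b[0] if np.linalg.norm(b[1]-b[0])>np.linalg.norm(b[2]-b[1]) else b[2]-b[1]
            c0=np.array(r[0]);p=atz(cam,*(c0+e/2),z);q=atz(cam,*(c0-e/2),z)
            P=(p+q)/2
            if P[0]<.8: print(np.round(c0),np.round(r[1],1),st[i,4],np.round(P*1000,1),'ang %.1f'%((np.degrees(np.arctan2(*(p-q)[1::-1]))+90)%180-90))
E
python3 -c "
from br import *
brass()
rel(.4655,-.232,.12,94)"
```

```text
[249. 222.] [ 7.3 25.5] 173 [572.3 132.3   8. ] ang -3.9
[133. 239.] [19.6 41. ] 769 [509.8 426.3   8. ] ang -9.4
[420. 276.] [26.2  8.8] 209 [ 461.4 -306.4    8. ] ang 14.9
[394. 277.] [ 7.1 18.7] 85 [ 455. -240.    8.] ang -20.3
[450. 288.] [25.  9.] 216 [ 434.2 -378.5    8. ] ang -1.1
now [ 0.5012 -0.1102  0.1282] phi 93.8 -> x 0.044 y -0.119 z 0.008 yaw -0.003  rows>=2.5
```

Emit:
move_arm(
  plan=[
    {"x":0.044,"y":-0.119,"z":0.06,"yaw":0,"fingers":0},
    {"x":0.044,"y":-0.119,"z":0.06,"yaw":0,"fingers":0},
    {"x":0.044,"y":-0.119,"z":0.06,"yaw":0,"fingers":0},
    {"x":0.044,"y":-0.119,"z":0.06,"yaw":0,"fingers":0.2},
    {"x":0.044,"y":-0.119,"z":0.06,"yaw":0,"fingers":0.3},
  ],
)

```text
time: 10.25
eef_pos: [0.4668, -0.2253, 0.0675]
tcp_rot: [-0.034, 0.999, 0.0, -0.0]
contact_force: [-0.8, 0.7, 1.3]
opening: 0.708
finger_force: 0.0
```

```bash
python3 -c "
from h import *
rel(.4655,-.232,.007,94)"
```

```text
now [ 0.4668 -0.2253  0.0675] phi 93.9 -> x 0.002 y -0.007 z 0.061 yaw -0.002  rows>=1.2
```

Emit:
move_arm(
  plan=[
    {"x":0,"y":-0.006,"z":0.04,"yaw":0,"fingers":0.3},
    {"x":0,"y":-0.006,"z":0.06,"yaw":0,"fingers":0.3},
    {"x":0,"y":-0.006,"z":0.06,"yaw":0,"fingers":1},
    {"x":0,"y":-0.006,"z":0.06,"yaw":0,"fingers":1},
    {"x":0,"y":-0.006,"z":0.06,"yaw":0,"fingers":1},
  ],
)

```text
time: 10.75
eef_pos: [0.4693, -0.2311, 0.0098]
tcp_rot: [-0.036, 0.999, -0.001, 0.001]
contact_force: [-1.3, 3.4, 13.4]
opening: 0.196
finger_force: 32.1
```

Emit:
move_arm(
  plan=[
    {"x":0,"y":0,"z":0,"yaw":0,"fingers":1},
    {"x":0,"y":0,"z":0,"yaw":0,"fingers":1},
    {"x":0,"y":0,"z":0,"yaw":0,"fingers":1},
    {"x":0,"y":0,"z":-0.05,"yaw":0,"fingers":1},
    {"x":0,"y":0,"z":-0.1,"yaw":0,"fingers":1},
  ],
)

```text
time: 11.25
eef_pos: [0.4663, -0.2299, 0.1071]
tcp_rot: [-0.035, 0.999, 0.002, -0.002]
contact_force: [0.5, -0.6, -0.2]
opening: 0.183
finger_force: 58.9
```

```bash
python3 -c "
from h import *
rel(*grille(.042,.045,.12),85.6)"
```

```text
now [ 0.4663 -0.2299  0.1071] phi 94.0 -> x -0.208 y 0.342 z -0.013 yaw 0.147  rows>=8.0
```

Emit:
move_arm(
  plan=[
    {"x":-0.12,"y":0.2,"z":-0.02,"yaw":0.147,"fingers":1},
    {"x":-0.12,"y":0.2,"z":-0.02,"yaw":0.147,"fingers":1},
    {"x":-0.12,"y":0.2,"z":-0.02,"yaw":0.147,"fingers":1},
    {"x":-0.12,"y":0.2,"z":-0.02,"yaw":0.147,"fingers":1},
    {"x":-0.12,"y":0.2,"z":-0.02,"yaw":0.147,"fingers":1},
  ],
)

```text
time: 11.75
eef_pos: [0.5742, -0.0206, 0.1286]
tcp_rot: [0.038, 0.999, -0.0, 0.001]
contact_force: [0.1, -1.7, -0.5]
opening: 0.181
finger_force: 58.9
```

```bash
python3 -c "
from h import *
rel(*grille(.042,.045,.059),85.6)"
```

```text
now [ 0.5742 -0.0206  0.1286] phi 85.7 -> x -0.064 y 0.152 z 0.070 yaw 0.001  rows>=3.6
```

Emit:
move_arm(
  plan=[
    {"x":-0.064,"y":0.148,"z":0.01,"yaw":0,"fingers":1},
    {"x":-0.064,"y":0.148,"z":0.01,"yaw":0,"fingers":1},
    {"x":-0.064,"y":0.148,"z":0.01,"yaw":0,"fingers":1},
    {"x":-0.064,"y":0.148,"z":0.025,"yaw":0,"fingers":1},
    {"x":-0.064,"y":0.148,"z":0.04,"yaw":0,"fingers":1},
  ],
)

```text
time: 12.25
eef_pos: [0.6493, 0.1219, 0.0877]
tcp_rot: [0.037, 0.999, 0.0, 0.001]
contact_force: [0.0, 0.1, -1.2]
opening: 0.181
finger_force: 59.0
```

```bash
python3 -c "
from h import *
rel(*grille(.042,.045,.059),85.6)"
```

```text
now [0.6493 0.1219 0.0877] phi 85.8 -> x -0.000 y 0.004 z 0.029 yaw 0.004  rows>=0.6
```

Emit:
move_arm(
  plan=[
    {"x":0,"y":0.002,"z":0.015,"yaw":0,"fingers":1},
    {"x":0,"y":0.002,"z":0.028,"yaw":0,"fingers":1},
    {"x":0,"y":0.002,"z":0.029,"yaw":0,"fingers":1},
    {"x":0,"y":0.002,"z":0.029,"yaw":0,"fingers":0.5},
    {"x":0,"y":0.002,"z":0.029,"yaw":0,"fingers":0.5},
  ],
)

```text
time: 12.75
eef_pos: [0.6485, 0.1206, 0.0586]
tcp_rot: [0.039, 0.999, -0.0, 0.0]
contact_force: [-0.4, -0.7, -1.0]
opening: 0.495
finger_force: 0.0
```

Emit:
move_arm(
  plan=[
    {"x":0,"y":0,"z":0,"yaw":0,"fingers":0.5},
    {"x":0,"y":0,"z":-0.035,"yaw":0,"fingers":0.3},
    {"x":0,"y":0,"z":-0.07,"yaw":0,"fingers":0},
    {"x":0.02,"y":-0.03,"z":-0.07,"yaw":-0.1,"fingers":0},
    {"x":0.04,"y":-0.08,"z":-0.07,"yaw":-0.2,"fingers":0},
  ],
)

```text
time: 13.25
eef_pos: [0.6053, 0.0491, 0.131]
tcp_rot: [-0.066, 0.998, -0.0, 0.002]
contact_force: [-0.1, -1.2, -0.1]
opening: 0.999
finger_force: 0.0
```

```bash
python3 -c "
from br import *
brass()
rel(.461,-.306,.12,105.5)"
```

```text
[133. 239.] [19.6 40.9] 772 [509.9 426.7   8. ] ang -9.0
[420. 276.] [25.8  8.6] 205 [ 461.4 -306.2    8. ] ang 15.2
[450. 288.] [25.3  8.5] 189 [ 434.3 -378.9    8. ] ang 1.7
now [0.601  0.0425 0.1287] phi 97.5 -> x 0.184 y -0.327 z 0.009 yaw -0.140  rows>=7.5
```

Emit:
move_arm(
  plan=[
    {"x":0.115,"y":-0.205,"z":0,"yaw":-0.14,"fingers":0},
    {"x":0.115,"y":-0.205,"z":0,"yaw":-0.14,"fingers":0},
    {"x":0.115,"y":-0.205,"z":0,"yaw":-0.14,"fingers":0},
    {"x":0.115,"y":-0.205,"z":0,"yaw":-0.14,"fingers":0},
    {"x":0.115,"y":-0.205,"z":0,"yaw":-0.14,"fingers":0},
  ],
)

```text
time: 13.8
eef_pos: [0.5141, -0.1718, 0.1289]
tcp_rot: [-0.13, 0.991, -0.0, 0.0]
contact_force: [0.9, -0.0, -0.7]
opening: 0.997
finger_force: 0.0
```

```bash
python3 -c "
from h import *
rel(.461,-.306,.07,105.5)"
```

```text
now [ 0.5141 -0.1718  0.1289] phi 105.0 -> x 0.086 y -0.116 z 0.059 yaw -0.009  rows>=3.1
```

Emit:
move_arm(
  plan=[
    {"x":0.084,"y":-0.112,"z":0.055,"yaw":-0.009,"fingers":0},
    {"x":0.084,"y":-0.112,"z":0.055,"yaw":-0.009,"fingers":0},
    {"x":0.084,"y":-0.112,"z":0.055,"yaw":-0.009,"fingers":0},
    {"x":0.084,"y":-0.112,"z":0.055,"yaw":-0.009,"fingers":0.2},
    {"x":0.084,"y":-0.112,"z":0.055,"yaw":-0.009,"fingers":0.3},
  ],
)

```text
time: 14.3
eef_pos: [0.4627, -0.2998, 0.0733]
tcp_rot: [-0.134, 0.991, 0.001, -0.0]
contact_force: [-0.5, 0.9, -0.1]
opening: 0.704
finger_force: 0.0
```

```bash
python3 -c "
from h import *
rel(.461,-.306,.008,105.5)"
```

```text
now [ 0.4627 -0.2998  0.0733] phi 105.4 -> x 0.003 y -0.005 z 0.065 yaw -0.001  rows>=1.3
```

Emit:
move_arm(
  plan=[
    {"x":0,"y":-0.005,"z":0.04,"yaw":0,"fingers":0.3},
    {"x":0.001,"y":-0.005,"z":0.064,"yaw":0,"fingers":0.3},
    {"x":0.001,"y":-0.005,"z":0.064,"yaw":0,"fingers":1},
    {"x":0.001,"y":-0.005,"z":0.064,"yaw":0,"fingers":1},
    {"x":0.001,"y":-0.005,"z":0.064,"yaw":0,"fingers":1},
  ],
)

```text
time: 14.8
eef_pos: [0.4656, -0.3045, 0.0119]
tcp_rot: [-0.136, 0.991, -0.001, 0.001]
contact_force: [-2.6, 1.9, 8.6]
opening: 0.199
finger_force: 28.4
```

Emit:
move_arm(
  plan=[
    {"x":0,"y":0,"z":0,"yaw":0,"fingers":1},
    {"x":0,"y":0,"z":0,"yaw":0,"fingers":1},
    {"x":0,"y":0,"z":0,"yaw":0,"fingers":1},
    {"x":0,"y":0,"z":-0.05,"yaw":0,"fingers":1},
    {"x":0,"y":0,"z":-0.1,"yaw":0,"fingers":1},
  ],
)

```text
time: 15.3
eef_pos: [0.4625, -0.303, 0.1088]
tcp_rot: [-0.136, 0.991, 0.002, -0.002]
contact_force: [0.8, -1.0, -0.1]
opening: 0.179
finger_force: 58.9
```

```bash
python3 -c "
from h import *
rel(*grille(.042,-.045,.125),85.6)"
```

```text
now [ 0.4625 -0.303   0.1088] phi 105.6 -> x -0.265 y 0.278 z -0.016 yaw 0.349  rows>=7.7
```

Emit:
move_arm(
  plan=[
    {"x":-0.165,"y":0.17,"z":-0.02,"yaw":0.349,"fingers":1},
    {"x":-0.165,"y":0.17,"z":-0.02,"yaw":0.349,"fingers":1},
    {"x":-0.165,"y":0.17,"z":-0.02,"yaw":0.349,"fingers":1},
    {"x":-0.165,"y":0.17,"z":-0.02,"yaw":0.349,"fingers":1},
    {"x":-0.165,"y":0.17,"z":-0.02,"yaw":0.349,"fingers":1},
  ],
)

```text
time: 15.8
eef_pos: [0.5777, -0.0942, 0.1303]
tcp_rot: [0.038, 0.999, -0.0, 0.0]
contact_force: [0.7, -0.2, -0.6]
opening: 0.179
finger_force: 58.9
```

```bash
python3 -c "
from h import *
rel(*grille(.042,-.045,.09),85.6)"
```

```text
now [ 0.5777 -0.0942  0.1303] phi 85.6 -> x -0.055 y 0.135 z 0.040 yaw 0.000  rows>=3.0
```

Emit:
move_arm(
  plan=[
    {"x":-0.055,"y":0.133,"z":0.01,"yaw":0,"fingers":1},
    {"x":-0.055,"y":0.133,"z":0.01,"yaw":0,"fingers":1},
    {"x":-0.055,"y":0.133,"z":0.01,"yaw":0,"fingers":1},
    {"x":-0.055,"y":0.133,"z":0.025,"yaw":0,"fingers":1},
    {"x":-0.055,"y":0.133,"z":0.04,"yaw":0,"fingers":1},
  ],
)

```text
time: 16.3
eef_pos: [0.6423, 0.0331, 0.0893]
tcp_rot: [0.037, 0.999, -0.0, 0.0]
contact_force: [-0.8, -0.5, -1.5]
opening: 0.181
finger_force: 59.0
```

```bash
python3 -c "
from h import *
rel(*grille(.042,-.045,.0605),85.6)"
```

```text
now [0.6423 0.0331 0.0893] phi 85.8 -> x -0.000 y 0.003 z 0.029 yaw 0.003  rows>=0.6
```

Emit:
move_arm(
  plan=[
    {"x":0,"y":0,"z":0.015,"yaw":0,"fingers":1},
    {"x":0,"y":0,"z":0.027,"yaw":0,"fingers":1},
    {"x":0,"y":0,"z":0.028,"yaw":0,"fingers":1},
    {"x":0,"y":0,"z":0.028,"yaw":0,"fingers":0.5},
    {"x":0,"y":0,"z":0.028,"yaw":0,"fingers":0.5},
  ],
)

```text
time: 16.8
eef_pos: [0.6422, 0.0314, 0.0618]
tcp_rot: [0.039, 0.999, -0.0, 0.0]
contact_force: [-0.1, 0.4, 0.0]
opening: 0.498
finger_force: 0.0
```

Emit:
move_arm(
  plan=[
    {"x":0,"y":0,"z":0,"yaw":0,"fingers":0.5},
    {"x":0,"y":0,"z":-0.035,"yaw":0,"fingers":0.3},
    {"x":0,"y":0,"z":-0.07,"yaw":0,"fingers":0},
    {"x":0.02,"y":-0.03,"z":-0.07,"yaw":-0.05,"fingers":0},
    {"x":0.04,"y":-0.075,"z":-0.07,"yaw":-0.1,"fingers":0},
  ],
)

```text
time: 17.3
eef_pos: [0.5977, -0.0389, 0.1343]
tcp_rot: [-0.015, 1.0, -0.001, 0.003]
contact_force: [0.2, -1.3, 0.0]
opening: 1.002
finger_force: 0.0
```

```bash
python3 -c "
from br import *
brass()
rel(.434,-.378,.12,91)"
```

```text
[255. 190.] [ 7.1 24.7] 166 [657.3 124.4   8. ] ang -4.8
[249. 222.] [ 7.3 25.3] 171 [572.5 132.3   8. ] ang -3.9
[133. 239.] [19.4 40.9] 767 [509.9 426.7   8. ] ang -9.0
[450. 288.] [25.  9.] 213 [ 434.2 -378.5    8. ] ang -1.1
now [ 0.5936 -0.0453  0.1325] phi 91.5 -> x 0.168 y -0.328 z 0.013 yaw 0.009  rows>=7.4
```

Emit:
move_arm(
  plan=[
    {"x":0.11,"y":-0.21,"z":0,"yaw":0.009,"fingers":0},
    {"x":0.11,"y":-0.21,"z":0,"yaw":0.009,"fingers":0},
    {"x":0.11,"y":-0.21,"z":0,"yaw":0.009,"fingers":0},
    {"x":0.11,"y":-0.21,"z":0,"yaw":0.009,"fingers":0},
    {"x":0.11,"y":-0.21,"z":0,"yaw":0.009,"fingers":0},
  ],
)

```text
time: 17.85
eef_pos: [0.4901, -0.2544, 0.1323]
tcp_rot: [-0.006, 1.0, -0.001, 0.0]
contact_force: [0.7, 0.5, 0.1]
opening: 0.998
finger_force: 0.0
```

```bash
python3 -c "
from h import *
rel(.434,-.378,.07,91)"
```

```text
now [ 0.4901 -0.2544  0.1323] phi 90.7 -> x 0.058 y -0.123 z 0.062 yaw -0.005  rows>=3.0
```

Emit:
move_arm(
  plan=[
    {"x":0.056,"y":-0.12,"z":0.055,"yaw":-0.005,"fingers":0},
    {"x":0.056,"y":-0.12,"z":0.055,"yaw":-0.005,"fingers":0},
    {"x":0.056,"y":-0.12,"z":0.055,"yaw":-0.005,"fingers":0},
    {"x":0.056,"y":-0.12,"z":0.055,"yaw":-0.005,"fingers":0.2},
    {"x":0.056,"y":-0.12,"z":0.055,"yaw":-0.005,"fingers":0.3},
  ],
)

```text
time: 18.35
eef_pos: [0.4366, -0.3733, 0.0764]
tcp_rot: [-0.009, 1.0, 0.0, -0.0]
contact_force: [0.2, -0.3, 0.2]
opening: 0.705
finger_force: 0.0
```

```bash
python3 -c "
from h import *
rel(.434,-.378,.008,91)"
```

```text
now [ 0.4366 -0.3733  0.0764] phi 91.0 -> x 0.003 y -0.005 z 0.068 yaw -0.000  rows>=1.4
```

Emit:
move_arm(
  plan=[
    {"x":0,"y":-0.004,"z":0.04,"yaw":0,"fingers":0.3},
    {"x":0.002,"y":-0.004,"z":0.067,"yaw":0,"fingers":0.3},
    {"x":0.002,"y":-0.004,"z":0.068,"yaw":0,"fingers":1},
    {"x":0.002,"y":-0.004,"z":0.068,"yaw":0,"fingers":1},
    {"x":0.002,"y":-0.004,"z":0.068,"yaw":0,"fingers":1},
  ],
)

```text
time: 18.85
eef_pos: [0.4369, -0.3774, 0.0111]
tcp_rot: [-0.01, 1.0, -0.001, 0.001]
contact_force: [-2.0, 1.8, 7.6]
opening: 0.193
finger_force: 29.8
```

Emit:
move_arm(
  plan=[
    {"x":0,"y":0,"z":0,"yaw":0,"fingers":1},
    {"x":0,"y":0,"z":0,"yaw":0,"fingers":1},
    {"x":0,"y":0,"z":0,"yaw":0,"fingers":1},
    {"x":0,"y":0,"z":-0.05,"yaw":0,"fingers":1},
    {"x":0,"y":0,"z":-0.1,"yaw":0,"fingers":1},
  ],
)

```text
time: 19.35
eef_pos: [0.434, -0.3755, 0.1079]
tcp_rot: [-0.01, 1.0, 0.002, -0.002]
contact_force: [0.8, -1.7, -0.3]
opening: 0.185
finger_force: 58.8
```

```bash
python3 -c "
from h import *
rel(*grille(-.042,-.045,.125),85.6)"
```

```text
now [ 0.434  -0.3755  0.1079] phi 91.1 -> x -0.133 y 0.416 z -0.017 yaw 0.096  rows>=8.7
```

Emit:
move_arm(
  plan=[
    {"x":-0.075,"y":0.235,"z":-0.02,"yaw":0.096,"fingers":1},
    {"x":-0.075,"y":0.235,"z":-0.02,"yaw":0.096,"fingers":1},
    {"x":-0.075,"y":0.235,"z":-0.02,"yaw":0.096,"fingers":1},
    {"x":-0.075,"y":0.235,"z":-0.02,"yaw":0.096,"fingers":1},
    {"x":-0.075,"y":0.235,"z":-0.02,"yaw":0.096,"fingers":1},
  ],
)

```text
time: 19.85
eef_pos: [0.5058, -0.1385, 0.1294]
tcp_rot: [0.038, 0.999, -0.0, 0.0]
contact_force: [0.6, 0.3, -0.3]
opening: 0.177
finger_force: 58.9
```

```bash
python3 -c "
from h import *
rel(*grille(-.042,-.045,.09),85.6)"
```

```text
now [ 0.5058 -0.1385  0.1294] phi 85.6 -> x -0.039 y 0.185 z 0.039 yaw -0.000  rows>=3.9
```

Emit:
move_arm(
  plan=[
    {"x":-0.039,"y":0.181,"z":0.01,"yaw":0,"fingers":1},
    {"x":-0.039,"y":0.181,"z":0.01,"yaw":0,"fingers":1},
    {"x":-0.039,"y":0.181,"z":0.01,"yaw":0,"fingers":1},
    {"x":-0.039,"y":0.181,"z":0.02,"yaw":0,"fingers":1},
    {"x":-0.039,"y":0.181,"z":0.035,"yaw":0,"fingers":1},
  ],
)

```text
time: 20.35
eef_pos: [0.5598, 0.0409, 0.0947]
tcp_rot: [0.036, 0.999, 0.0, 0.002]
contact_force: [-0.6, 0.6, -1.1]
opening: 0.183
finger_force: 58.9
```

```bash
python3 -c "
from h import *
rel(*grille(-.042,-.045,.060),85.6)"
```

```text
now [0.5598 0.0409 0.0947] phi 85.9 -> x 0.001 y 0.002 z 0.035 yaw 0.005  rows>=0.7
```

Emit:
move_arm(
  plan=[
    {"x":0,"y":0,"z":0.02,"yaw":0,"fingers":1},
    {"x":0,"y":0,"z":0.034,"yaw":0,"fingers":1},
    {"x":0,"y":0,"z":0.034,"yaw":0,"fingers":1},
    {"x":0,"y":0,"z":0.034,"yaw":0,"fingers":0.5},
    {"x":0,"y":0,"z":0.034,"yaw":0,"fingers":0.5},
  ],
)

```text
time: 20.85
eef_pos: [0.5583, 0.0364, 0.0597]
tcp_rot: [0.039, 0.999, -0.0, 0.0]
contact_force: [0.3, 0.5, 0.2]
opening: 0.494
finger_force: 0.0
```

Emit:
move_arm(
  plan=[
    {"x":0,"y":0,"z":0,"yaw":0,"fingers":0.5},
    {"x":0,"y":0,"z":-0.035,"yaw":0,"fingers":0.3},
    {"x":0,"y":0,"z":-0.075,"yaw":0,"fingers":0},
    {"x":0,"y":0,"z":-0.12,"yaw":-0.13,"fingers":0},
    {"x":0,"y":0.03,"z":-0.12,"yaw":-0.26,"fingers":0},
  ],
)

```text
time: 21.35
eef_pos: [0.5654, 0.0647, 0.1882]
tcp_rot: [-0.092, 0.996, -0.002, 0.007]
contact_force: [2.0, 0.1, 0.7]
opening: 1.002
finger_force: 0.0
```

```bash
python3 -c "
from br import *
brass()
rel(.613,.2405,.14,127)
snap('side','s3.png',scale=1.4)"
```

```text
[133. 239.] [19.5 40.9] 771 [509.9 426.6   8. ] ang -8.7
now [0.5634 0.0698 0.1849] phi 101.0 -> x -0.081 y 0.158 z 0.045 yaw -0.454  rows>=3.7
```

View pics/s3.png

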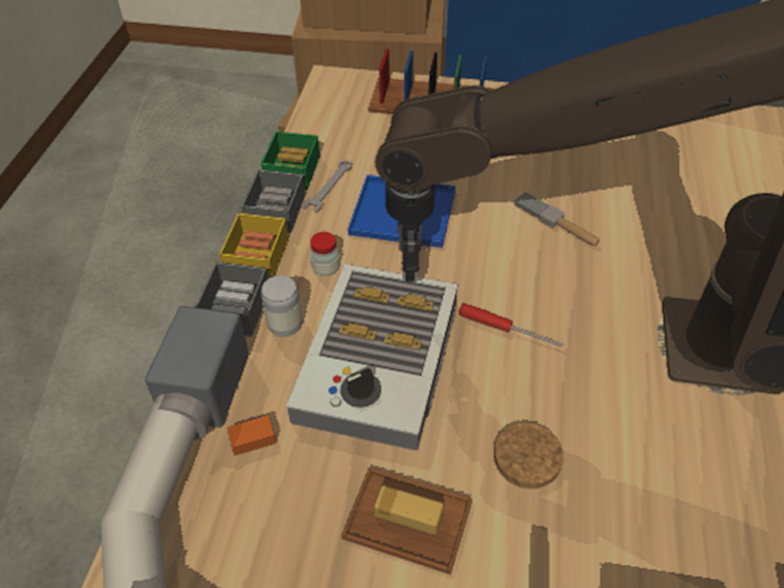

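All four brackets lie on the grille in a 2 x 2 pattern: (371,294), (415,301), (357,331) and (403,340). Now the selector.

Emit:
move_arm(
  plan=[
    {"x":-0.082,"y":0.158,"z":0.04,"yaw":-0.454,"fingers":0},
    {"x":-0.082,"y":0.158,"z":0.04,"yaw":-0.454,"fingers":0},
    {"x":-0.082,"y":0.158,"z":0.04,"yaw":-0.454,"fingers":0},
    {"x":-0.082,"y":0.158,"z":0.04,"yaw":-0.454,"fingers":0.2},
    {"x":-0.082,"y":0.158,"z":0.04,"yaw":-0.454,"fingers":0.3},
  ],
)

```text
time: 21.95
eef_pos: [0.6114, 0.2399, 0.1366]
tcp_rot: [-0.315, 0.949, 0.0, -0.002]
contact_force: [-0.9, -0.2, -0.1]
opening: 0.706
finger_force: 0.0
```

```bash
python3 -c "
from h import *
ctrl.read_camera('top')
rel(.614,.241,.077,127)"
```

```text
now [0.6114 0.2382 0.1373] phi 126.6 -> x -0.004 y 0.001 z 0.060 yaw -0.007  rows>=1.2
```

Emit:
move_arm(
  plan=[
    {"x":-0.003,"y":0,"z":0.03,"yaw":-0.007,"fingers":0.4},
    {"x":-0.003,"y":0,"z":0.06,"yaw":-0.007,"fingers":0.5},
    {"x":-0.003,"y":0,"z":0.06,"yaw":-0.007,"fingers":1},
    {"x":-0.003,"y":0,"z":0.06,"yaw":-0.007,"fingers":1},
    {"x":-0.003,"y":0,"z":0.06,"yaw":-0.007,"fingers":1},
  ],
  force=50,
)

```text
time: 22.5
eef_pos: [0.6115, 0.2395, 0.0784]
tcp_rot: [-0.316, 0.949, 0.002, -0.004]
contact_force: [-5.0, 5.4, -8.0]
opening: 0.151
finger_force: 50.7
```

Emit:
move_arm(
  plan=[
    {"x":0,"y":0,"z":0,"yaw":0,"fingers":1},
    {"x":0,"y":0,"z":0,"yaw":0,"fingers":1},
    {"x":0,"y":0,"z":0,"yaw":0,"fingers":1},
  ],
)

```text
time: 22.8
eef_pos: [0.6115, 0.2395, 0.0784]
tcp_rot: [-0.316, 0.949, 0.002, -0.004]
contact_force: [-4.8, 4.4, -7.1]
opening: 0.153
finger_force: 50.7
```

Emit:
move_arm(
  plan=[
    {"x":0,"y":0,"z":0,"yaw":0.12,"fingers":1},
    {"x":0,"y":0,"z":0,"yaw":0.24,"fingers":1},
    {"x":0,"y":0,"z":0,"yaw":0.36,"fingers":1},
    {"x":0,"y":0,"z":0,"yaw":0.48,"fingers":1},
    {"x":0,"y":0,"z":0,"yaw":0.6,"fingers":1},
  ],
)

```text
time: 23.3
eef_pos: [0.6107, 0.2415, 0.0784]
tcp_rot: [-0.019, 1.0, 0.002, -0.005]
contact_force: [-6.6, 9.8, -6.6]
opening: 0.153
finger_force: 50.8
```

Emit:
move_arm(
  plan=[
    {"x":0,"y":0,"z":0,"yaw":0.12,"fingers":1},
    {"x":0,"y":0,"z":0,"yaw":0.24,"fingers":1},
    {"x":0,"y":0,"z":0,"yaw":0.36,"fingers":1},
    {"x":0,"y":0,"z":0,"yaw":0.41,"fingers":1},
    {"x":0,"y":0,"z":0,"yaw":0.41,"fingers":1},
  ],
)

```text
time: 23.8
eef_pos: [0.6109, 0.243, 0.0784]
tcp_rot: [0.183, 0.983, 0.003, -0.005]
contact_force: [-4.9, 12.8, -8.5]
opening: 0.148
finger_force: 50.6
```

```bash
python3 -c "
from h import *
snap('side','s4.png',crop=(190,170,350,320),scale=3.5)
s=ctrl.get_state();q=s['tcp_rot'];print(s['eef_pos'],np.degrees(np.arctan2(2*q[1]**2-1,2*q[0]*q[1])),s['wrist_torque'],s['opening'],s['contact_force'])"
```

```text
[0.61089739 0.24293654 0.0783833 ] 68.93506851564374 [1.98516831 0.82913886 0.06999345] 0.15315702225857392 [-5.208315   12.74019444 -7.72860427]
```

View pics/s4.png

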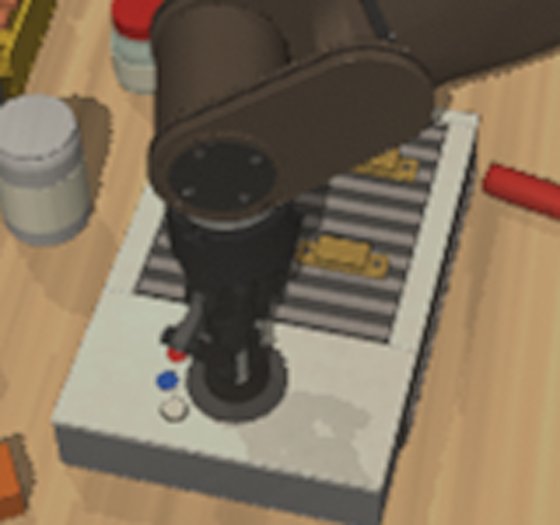

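The gripper has turned 57°, which covers the red mark. I'll release so the knob snaps into the stop, lift and let time pass.

Emit:
move_arm(
  plan=[
    {"x":0,"y":0,"z":0,"yaw":0,"fingers":0.5},
    {"x":0,"y":0,"z":0,"yaw":0,"fingers":0.5},
    {"x":0,"y":0,"z":0,"yaw":0,"fingers":0.5},
    {"x":0,"y":0,"z":-0.045,"yaw":0,"fingers":0.5},
    {"x":0,"y":0,"z":-0.09,"yaw":0,"fingers":0.5},
  ],
)

```text
time: 24.35
eef_pos: [0.6144, 0.2379, 0.17]
tcp_rot: [0.182, 0.983, -0.001, -0.001]
contact_force: [0.4, 0.4, 0.5]
opening: 0.5
finger_force: 0.0
```

```bash
python3 -c "
from br import *
for i in range(70): ctrl.read_camera('top')
snap('side','s5.png',crop=(190,170,350,320),scale=3.5)
rel(.614,.241,.078,70)
print(ctrl.get_state()['time'])"
```

```text
now [0.6149 0.2391 0.1698] phi 69.1 -> x 0.002 y 0.001 z 0.092 yaw -0.016  rows>=1.8
27.9
```

View pics/s5.png

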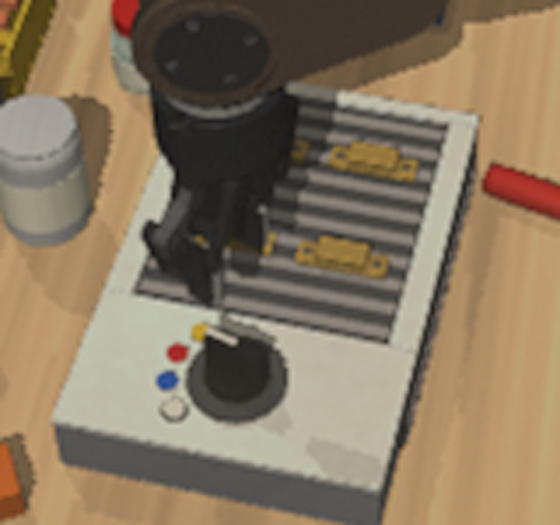

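```bash
python3 -c "
from h import *
for n,d in (('white',37),('blue',8.5),('red',-20),('yel',-49)):
  print(n,[np.round(((proj('side',[.614+r*np.cos(np.radians(d)),.241+r*np.sin(np.radians(d)),.1]))-[190,170])*3.5) for r in (.021,.002)])"
```

```text
white [array([206., 350.]), array([233., 339.])]
blue [array([203., 337.]), array([233., 338.])]
red [array([208., 325.]), array([234., 337.])]
yel [array([220., 315.]), array([235., 336.])]
```

The white line runs from (205,330) to (235,343). That matches the red stop, and it has been held for about 4 s. Turning it back.

Emit:
move_arm(
  plan=[
    {"x":0.002,"y":0.001,"z":0.045,"yaw":-0.015,"fingers":0.5},
    {"x":0.002,"y":0.001,"z":0.09,"yaw":-0.015,"fingers":0.5},
    {"x":0.002,"y":0.001,"z":0.092,"yaw":-0.015,"fingers":0.5},
    {"x":0.002,"y":0.001,"z":0.092,"yaw":-0.015,"fingers":1},
    {"x":0.002,"y":0.001,"z":0.092,"yaw":-0.015,"fingers":1},
  ],
)

```text
time: 28.4
eef_pos: [0.6153, 0.2413, 0.0807]
tcp_rot: [0.174, 0.985, 0.001, 0.002]
contact_force: [1.5, 6.0, -2.2]
opening: 0.17
finger_force: 3.6
```

Emit:
move_arm(
  plan=[
    {"x":0,"y":0,"z":0,"yaw":0,"fingers":1},
    {"x":0,"y":0,"z":0,"yaw":0,"fingers":1},
    {"x":0,"y":0,"z":0,"yaw":0,"fingers":1},
    {"x":0,"y":0,"z":0,"yaw":-0.12,"fingers":1},
    {"x":0,"y":0,"z":0,"yaw":-0.24,"fingers":1},
  ],
)

```text
time: 28.9
eef_pos: [0.6154, 0.2417, 0.0808]
tcp_rot: [0.053, 0.999, 0.001, 0.003]
contact_force: [0.4, 2.7, 4.7]
opening: 0.15
finger_force: 53.6
```

Emit:
move_arm(
  plan=[
    {"x":0,"y":0,"z":0,"yaw":-0.12,"fingers":1},
    {"x":0,"y":0,"z":0,"yaw":-0.24,"fingers":1},
    {"x":0,"y":0,"z":0,"yaw":-0.36,"fingers":1},
    {"x":0,"y":0,"z":0,"yaw":-0.48,"fingers":1},
    {"x":0,"y":0,"z":0,"yaw":-0.6,"fingers":1},
  ],
)

```text
time: 29.4
eef_pos: [0.6153, 0.2423, 0.0808]
tcp_rot: [-0.244, 0.97, 0.001, 0.003]
contact_force: [1.0, 3.6, 5.1]
opening: 0.152
finger_force: 53.6
```

Emit:
move_arm(
  plan=[
    {"x":0,"y":0,"z":0,"yaw":-0.1,"fingers":1},
    {"x":0,"y":0,"z":0,"yaw":-0.16,"fingers":1},
    {"x":0,"y":0,"z":0,"yaw":-0.16,"fingers":1},
  ],
)

```text
time: 29.7
eef_pos: [0.6153, 0.2425, 0.0808]
tcp_rot: [-0.319, 0.948, 0.001, 0.003]
contact_force: [0.7, 5.2, 6.0]
opening: 0.151
finger_force: 53.9
```

Emit:
move_arm(
  plan=[
    {"x":0,"y":0,"z":0,"yaw":0,"fingers":0.5},
    {"x":0,"y":0,"z":0,"yaw":0,"fingers":0.5},
    {"x":0,"y":0,"z":0,"yaw":0,"fingers":0.5},
    {"x":0,"y":0,"z":-0.045,"yaw":0,"fingers":0.5},
    {"x":0,"y":0,"z":-0.09,"yaw":0,"fingers":0.5},
  ],
)

```text
time: 30.2
eef_pos: [0.6115, 0.2398, 0.1656]
tcp_rot: [-0.319, 0.948, 0.0, -0.003]
contact_force: [0.9, 0.3, 0.2]
opening: 0.503
finger_force: 0.0
```

```bash
python3 -c "
from br import *
for i in range(5): ctrl.read_camera('top')
rel(*grille(-.042,.045,.15),85.6)
snap('side','s6.png',crop=(190,170,350,320),scale=3.5)
brass(z=.058)"
```

```text
now [0.613  0.2403 0.1673] phi 127.2 -> x 0.103 y -0.057 z 0.017 yaw 0.726  rows>=4.8
[255. 190.] [ 7.1 24.8] 161 [644.2 120.   58. ] ang -4.8
[290. 195.] [ 7.5 24.5] 175 [636.1  30.7  58. ] ang -5.3
[249. 222.] [ 7.2 25.5] 171 [562.7 127.7  58. ] ang -3.5
[286. 227.] [ 7.8 25.5] 190 [554.8  36.1  58. ] ang -5.1
[126. 237.] [ 7.5 40.2] 243 [506.  426.4  58. ] ang -4.9
```

View pics/s6.png

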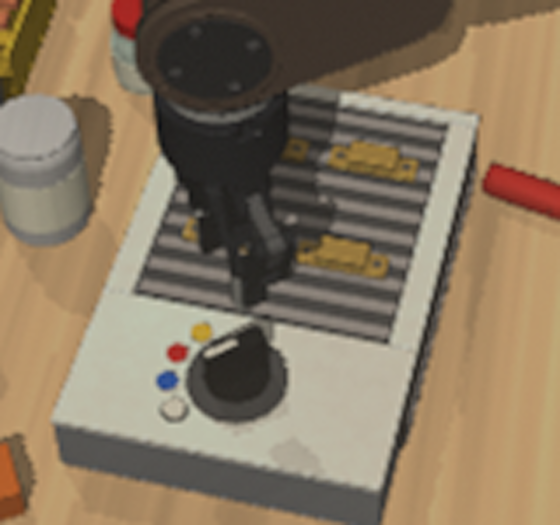

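The pointer is back on white, with its line from (206,352) to (238,338). All four brackets are still on the grille. Moving them to the blue tray.

Emit:
move_arm(
  plan=[
    {"x":0.108,"y":-0.062,"z":0,"yaw":0.726,"fingers":0.4},
    {"x":0.108,"y":-0.062,"z":0.03,"yaw":0.726,"fingers":0.4},
    {"x":0.108,"y":-0.062,"z":0.05,"yaw":0.726,"fingers":0.4},
    {"x":0.108,"y":-0.062,"z":0.05,"yaw":0.726,"fingers":0.4},
    {"x":0.108,"y":-0.062,"z":0.05,"yaw":0.726,"fingers":0.4},
  ],
  force=60,
)

```text
time: 31.05
eef_pos: [0.5621, 0.1247, 0.114]
tcp_rot: [0.042, 0.999, -0.0, -0.004]
contact_force: [-0.7, -0.4, 0.1]
opening: 0.597
finger_force: 0.0
```

```bash
python3 -c "
from h import *
ctrl.read_camera('top')
rel(.5628,.1277,.0595,85.6)
for x in (-.045,.045):
  for y in (-.04,.04): print(x,y,np.round(tray(x,y,0),4))"
```

```text
now [0.5629 0.1252 0.1149] phi 85.0 -> x 0.000 y 0.002 z 0.055 yaw -0.010  rows>=1.1
-0.045 -0.04 [ 0.5781 -0.3007  0.    ]
-0.045 0.04 [ 0.5789 -0.2207  0.    ]
0.045 -0.04 [ 0.6681 -0.3017  0.    ]
0.045 0.04 [ 0.6689 -0.2217  0.    ]
```

Emit:
move_arm(
  plan=[
    {"x":0,"y":0.002,"z":0.03,"yaw":-0.01,"fingers":0.4},
    {"x":0,"y":0.002,"z":0.053,"yaw":-0.01,"fingers":0.4},
    {"x":0,"y":0.002,"z":0.053,"yaw":-0.01,"fingers":1},
    {"x":0,"y":0.002,"z":0.053,"yaw":-0.01,"fingers":1},
    {"x":0,"y":0.002,"z":0.053,"yaw":-0.01,"fingers":1},
  ],
)

```text
time: 31.6
eef_pos: [0.5657, 0.1281, 0.0657]
tcp_rot: [0.033, 0.999, 0.0, 0.001]
contact_force: [0.0, -0.7, -0.0]
opening: 0.162
finger_force: 58.5
```

Emit:
move_arm(
  plan=[
    {"x":0,"y":0,"z":0,"yaw":0,"fingers":1},
    {"x":0,"y":0,"z":0,"yaw":0,"fingers":1},
    {"x":0,"y":0,"z":-0.03,"yaw":0,"fingers":1},
    {"x":0,"y":0,"z":-0.07,"yaw":0,"fingers":1},
    {"x":0,"y":0,"z":-0.09,"yaw":0,"fingers":1},
  ],
)

```text
time: 32.1
eef_pos: [0.5668, 0.1282, 0.159]
tcp_rot: [0.033, 0.999, 0.0, 0.003]
contact_force: [1.3, 0.8, -0.8]
opening: 0.159
finger_force: 58.8
```

Emit:
move_arm(
  plan=[
    {"x":0,"y":-0.04,"z":0,"yaw":-0.02,"fingers":1},
    {"x":0,"y":-0.09,"z":0,"yaw":-0.04,"fingers":1},
    {"x":0,"y":-0.14,"z":0,"yaw":-0.06,"fingers":1},
    {"x":0,"y":-0.19,"z":0,"yaw":-0.07,"fingers":1},
    {"x":0,"y":-0.24,"z":0,"yaw":-0.07,"fingers":1},
  ],
)

```text
time: 32.6
eef_pos: [0.5488, -0.1133, 0.1556]
tcp_rot: [-0.002, 1.0, -0.0, 0.001]
contact_force: [0.7, 0.7, -2.0]
opening: 0.159
finger_force: 58.7
```

```bash
python3 -c "
from h import *
rel(*tray(-.045,-.04,.06),89.4)"
```

```text
now [ 0.5488 -0.1133  0.1556] phi 90.2 -> x -0.028 y -0.188 z 0.096 yaw 0.015  rows>=4.2
```

Emit:
move_arm(
  plan=[
    {"x":-0.028,"y":-0.184,"z":0.02,"yaw":0.015,"fingers":1},
    {"x":-0.028,"y":-0.184,"z":0.02,"yaw":0.015,"fingers":1},
    {"x":-0.028,"y":-0.184,"z":0.04,"yaw":0.015,"fingers":1},
    {"x":-0.028,"y":-0.184,"z":0.07,"yaw":0.015,"fingers":1},
    {"x":-0.028,"y":-0.184,"z":0.1,"yaw":0.015,"fingers":1},
  ],
)

```text
time: 33.1
eef_pos: [0.5791, -0.3007, 0.056]
tcp_rot: [0.008, 1.0, -0.002, 0.002]
contact_force: [0.7, 0.5, -1.1]
opening: 0.156
finger_force: 58.6
```

```bash
python3 -c "
from h import *
ctrl.read_camera('top')
rel(*tray(-.045,-.04,.022),89.4);print(ctrl.get_state()['opening'])"
```

```text
now [ 0.5743 -0.2966  0.0472] phi 89.1 -> x -0.004 y -0.004 z 0.025 yaw -0.005  rows>=0.5
0.1574959714968821
```

Emit:
move_arm(
  plan=[
    {"x":-0.003,"y":-0.003,"z":0.012,"yaw":0,"fingers":1},
    {"x":-0.003,"y":-0.003,"z":0.022,"yaw":0,"fingers":1},
    {"x":-0.003,"y":-0.003,"z":0.027,"yaw":0,"fingers":1},
    {"x":-0.003,"y":-0.003,"z":0.027,"yaw":0,"fingers":1},
  ],
)

```text
time: 33.55
eef_pos: [0.5811, -0.2976, 0.0284]
tcp_rot: [0.005, 1.0, -0.0, 0.0]
contact_force: [-0.3, 0.0, -1.1]
opening: 0.161
finger_force: 58.9
```

Emit:
move_arm(
  plan=[
    {"x":0,"y":0,"z":0,"yaw":0,"fingers":0.5},
    {"x":0,"y":0,"z":0,"yaw":0,"fingers":0.5},
    {"x":0,"y":0,"z":0,"yaw":0,"fingers":0.5},
    {"x":0,"y":0,"z":-0.05,"yaw":0,"fingers":0.5},
    {"x":0,"y":0,"z":-0.1,"yaw":0,"fingers":0.4},
  ],
)

```text
time: 34.05
eef_pos: [0.5793, -0.2974, 0.1268]
tcp_rot: [0.006, 1.0, 0.001, -0.002]
contact_force: [0.8, -1.1, 0.4]
opening: 0.604
finger_force: 0.0
```

Emit:
move_arm(
  plan=[
    {"x":-0.01,"y":0.04,"z":-0.025,"yaw":0.02,"fingers":0.4},
    {"x":-0.02,"y":0.085,"z":-0.025,"yaw":0.04,"fingers":0.4},
    {"x":-0.03,"y":0.13,"z":-0.025,"yaw":0.06,"fingers":0.4},
    {"x":-0.04,"y":0.175,"z":-0.025,"yaw":0.06,"fingers":0.4},
    {"x":-0.05,"y":0.22,"z":-0.025,"yaw":0.06,"fingers":0.4},
  ],
)

```text
time: 34.55
eef_pos: [0.6336, -0.0773, 0.1537]
tcp_rot: [0.036, 0.999, -0.0, 0.001]
contact_force: [-0.7, -0.3, 0.6]
opening: 0.596
finger_force: 0.0
```

```bash
python3 -c "
from br import *
brass(z=.012);
rel(.6485,.1205,.125,85.6)"
```

```text
[255. 190.] [ 7.1 24.8] 165 [656.5 124.   12. ] ang -4.8
[290. 195.] [ 7.5 24.3] 176 [647.9  30.9  12. ] ang -4.5
[286. 227.] [ 7.8 25.5] 187 [563.3  36.5  12. ] ang -5.1
[418. 226.] [17.  6.] 114 [ 588.1 -300.    12. ] ang -0.3
[133. 239.] [19.5 40.9] 773 [509.3 425.1  12. ] ang -9.0
now [ 0.6344 -0.0704  0.1536] phi 86.1 -> x -0.001 y 0.191 z 0.029 yaw 0.010  rows>=3.9
```

Emit:
move_arm(
  plan=[
    {"x":0,"y":0.05,"z":0,"yaw":0.01,"fingers":0.4},
    {"x":0,"y":0.1,"z":0,"yaw":0.01,"fingers":0.4},
    {"x":0,"y":0.15,"z":0.01,"yaw":0.01,"fingers":0.4},
    {"x":0,"y":0.19,"z":0.03,"yaw":0.01,"fingers":0.4},
    {"x":0,"y":0.19,"z":0.04,"yaw":0.01,"fingers":0.4},
  ],
)

```text
time: 35.1
eef_pos: [0.6458, 0.1153, 0.1117]
tcp_rot: [0.038, 0.999, 0.001, -0.001]
contact_force: [-0.3, -0.1, -0.9]
opening: 0.596
finger_force: 0.0
```

```bash
python3 -c "
from h import *
for i in range(4):ctrl.read_camera('top')
rel(.648,.1205,.0585,85.6)"
```

```text
now [0.647  0.1094 0.113 ] phi 85.3 -> x -0.000 y 0.011 z 0.055 yaw -0.006  rows>=1.1
```

Emit:
move_arm(
  plan=[
    {"x":0,"y":0.008,"z":0.03,"yaw":0,"fingers":0.4},
    {"x":0,"y":0.008,"z":0.054,"yaw":0,"fingers":0.4},
    {"x":0,"y":0.008,"z":0.055,"yaw":0,"fingers":0.4},
    {"x":0,"y":0.008,"z":0.055,"yaw":0,"fingers":1},
    {"x":0,"y":0.008,"z":0.055,"yaw":0,"fingers":1},
  ],
)

```text
time: 35.8
eef_pos: [0.6491, 0.1177, 0.0601]
tcp_rot: [0.041, 0.999, 0.0, 0.002]
contact_force: [-0.3, 2.3, 0.7]
opening: 0.269
finger_force: 0.9
```

Emit:
move_arm(
  plan=[
    {"x":0,"y":0,"z":0,"yaw":0,"fingers":1},
    {"x":0,"y":0,"z":0,"yaw":0,"fingers":1},
    {"x":0,"y":0,"z":-0.03,"yaw":0,"fingers":1},
    {"x":0,"y":0,"z":-0.07,"yaw":0,"fingers":1},
    {"x":0,"y":0,"z":-0.09,"yaw":0,"fingers":1},
  ],
)

```text
time: 36.3
eef_pos: [0.6489, 0.1188, 0.1517]
tcp_rot: [0.041, 0.999, 0.0, 0.003]
contact_force: [0.9, -1.0, 0.1]
opening: 0.182
finger_force: 59.2
```

Emit:
move_arm(
  plan=[
    {"x":0,"y":-0.04,"z":0,"yaw":-0.02,"fingers":1},
    {"x":0,"y":-0.09,"z":0,"yaw":-0.04,"fingers":1},
    {"x":0,"y":-0.14,"z":0,"yaw":-0.06,"fingers":1},
    {"x":0,"y":-0.19,"z":0,"yaw":-0.07,"fingers":1},
    {"x":0,"y":-0.24,"z":0,"yaw":-0.07,"fingers":1},
  ],
)

```text
time: 36.8
eef_pos: [0.6274, -0.1222, 0.148]
tcp_rot: [0.005, 1.0, 0.0, 0.0]
contact_force: [-0.1, 0.1, -0.8]
opening: 0.181
finger_force: 59.2
```

```bash
python3 -c "
from h import *
rel(*tray(.045,-.04,.06),89.4)"
```

```text
now [ 0.6274 -0.1222  0.148 ] phi 89.4 -> x -0.043 y -0.179 z 0.088 yaw -0.000  rows>=4.1
```

Emit:
move_arm(
  plan=[
    {"x":-0.043,"y":-0.175,"z":0.02,"yaw":0,"fingers":1},
    {"x":-0.043,"y":-0.175,"z":0.02,"yaw":0,"fingers":1},
    {"x":-0.043,"y":-0.175,"z":0.04,"yaw":0,"fingers":1},
    {"x":-0.043,"y":-0.175,"z":0.07,"yaw":0,"fingers":1},
    {"x":-0.043,"y":-0.175,"z":0.09,"yaw":0,"fingers":1},
  ],
)

```text
time: 37.3
eef_pos: [0.668, -0.3004, 0.0553]
tcp_rot: [0.008, 1.0, -0.0, -0.0]
contact_force: [-0.9, 0.9, -0.6]
opening: 0.187
finger_force: 59.2
```

```bash
python3 -c "
from h import *
for i in range(4):ctrl.read_camera('top')
rel(*tray(.045,-.04,.0155),89.4);print(ctrl.get_state()['opening'])"
```

```text
now [ 0.6686 -0.2955  0.0574] phi 89.3 -> x 0.000 y -0.006 z 0.042 yaw -0.001  rows>=0.8
0.1818441174139883
```

Emit:
move_arm(
  plan=[
    {"x":0,"y":-0.003,"z":0.02,"yaw":0,"fingers":1},
    {"x":0,"y":-0.003,"z":0.035,"yaw":0,"fingers":1},
    {"x":0,"y":-0.003,"z":0.041,"yaw":0,"fingers":1},
    {"x":0,"y":-0.003,"z":0.041,"yaw":0,"fingers":1},
    {"x":0,"y":-0.003,"z":0.041,"yaw":0,"fingers":1},
  ],
)

```text
time: 38.0
eef_pos: [0.6689, -0.2988, 0.0166]
tcp_rot: [0.006, 1.0, 0.0, 0.0]
contact_force: [-0.0, 0.0, -1.5]
opening: 0.181
finger_force: 59.2
```

Emit:
move_arm(
  plan=[
    {"x":0,"y":0,"z":0,"yaw":0,"fingers":0.5},
    {"x":0,"y":0,"z":0,"yaw":0,"fingers":0.5},
    {"x":0,"y":0,"z":0,"yaw":0,"fingers":0.5},
    {"x":0,"y":0,"z":-0.05,"yaw":0,"fingers":0.5},
    {"x":0,"y":0,"z":-0.1,"yaw":0,"fingers":0.4},
  ],
)

```text
time: 38.5
eef_pos: [0.6672, -0.2982, 0.1147]
tcp_rot: [0.006, 1.0, 0.002, -0.003]
contact_force: [0.6, -0.2, -0.1]
opening: 0.596
finger_force: 0.0
```

Emit:
move_arm(
  plan=[
    {"x":0.01,"y":0.04,"z":-0.025,"yaw":0.02,"fingers":0.4},
    {"x":0.01,"y":0.09,"z":-0.025,"yaw":0.04,"fingers":0.4},
    {"x":0.01,"y":0.14,"z":-0.025,"yaw":0.06,"fingers":0.4},
    {"x":0.01,"y":0.185,"z":-0.025,"yaw":0.06,"fingers":0.4},
    {"x":0.01,"y":0.225,"z":-0.025,"yaw":0.06,"fingers":0.4},
  ],
)

```text
time: 39.0
eef_pos: [0.6612, -0.0718, 0.1423]
tcp_rot: [0.035, 0.999, 0.0, 0.0]
contact_force: [0.4, 0.4, 0.1]
opening: 0.598
finger_force: 0.0
```

```bash
python3 -c "
from br import *
brass(z=.012);
rel(.642,.032,.115,85.6)"
```

```text
[290. 195.] [ 7.5 24.3] 177 [647.9  30.9  12. ] ang -4.5
[418. 197.] [22.  6.] 142 [ 663.5 -300.4   12. ] ang -0.3
[286. 225.] [ 7.1 22.1] 94 [567.7  37.   12. ] ang -5.1
[418. 229.] [ 6.9 23.2] 142 [ 580.1 -299.6   12. ] ang -3.2
[133. 239.] [19.5 40.9] 769 [509.3 425.1  12. ] ang -9.0
now [ 0.661  -0.0658  0.1421] phi 86.2 -> x 0.025 y 0.096 z 0.027 yaw 0.010  rows>=2.1
```

Emit:
move_arm(
  plan=[
    {"x":0.015,"y":0.045,"z":0,"yaw":0.01,"fingers":0.4},
    {"x":0.025,"y":0.094,"z":0,"yaw":0.01,"fingers":0.4},
    {"x":0.025,"y":0.094,"z":0.03,"yaw":0.01,"fingers":0.4},
    {"x":0.025,"y":0.094,"z":0.03,"yaw":0.01,"fingers":0.4},
    {"x":0.025,"y":0.094,"z":0.03,"yaw":0.01,"fingers":0.4},
  ],
)

```text
time: 39.55
eef_pos: [0.6428, 0.0211, 0.1113]
tcp_rot: [0.041, 0.999, -0.0, -0.001]
contact_force: [0.5, -0.8, 0.3]
opening: 0.602
finger_force: 0.0
```

```bash
python3 -c "
from h import *
for i in range(4):ctrl.read_camera('top')
rel(.642,.032,.0585,85.6)"
```

```text
now [0.6443 0.0202 0.1133] phi 85.2 -> x 0.003 y 0.012 z 0.055 yaw -0.006  rows>=1.1
```

Emit:
move_arm(
  plan=[
    {"x":0.002,"y":0.01,"z":0.03,"yaw":0,"fingers":0.4},
    {"x":0.002,"y":0.01,"z":0.054,"yaw":0,"fingers":0.4},
    {"x":0.002,"y":0.01,"z":0.055,"yaw":0,"fingers":0.4},
    {"x":0.002,"y":0.01,"z":0.055,"yaw":0,"fingers":1},
    {"x":0.002,"y":0.01,"z":0.055,"yaw":0,"fingers":1},
  ],
)

```text
time: 40.25
eef_pos: [0.6435, 0.031, 0.0589]
tcp_rot: [0.041, 0.999, -0.0, 0.002]
contact_force: [-0.4, -0.8, 0.3]
opening: 0.268
finger_force: 0.0
```

Emit:
move_arm(
  plan=[
    {"x":0,"y":0,"z":0,"yaw":0,"fingers":1},
    {"x":0,"y":0,"z":0,"yaw":0,"fingers":1},
    {"x":0,"y":0,"z":-0.03,"yaw":0,"fingers":1},
    {"x":0,"y":0,"z":-0.07,"yaw":0,"fingers":1},
    {"x":0,"y":0,"z":-0.09,"yaw":0,"fingers":1},
  ],
)

```text
time: 40.75
eef_pos: [0.6435, 0.0315, 0.1507]
tcp_rot: [0.041, 0.999, -0.0, 0.003]
contact_force: [0.6, -0.7, -1.4]
opening: 0.181
finger_force: 59.4
```

Emit:
move_arm(
  plan=[
    {"x":0,"y":-0.04,"z":0,"yaw":-0.02,"fingers":1},
    {"x":0,"y":-0.07,"z":0,"yaw":-0.04,"fingers":1},
    {"x":0,"y":-0.1,"z":0,"yaw":-0.06,"fingers":1},
    {"x":0,"y":-0.14,"z":0,"yaw":-0.07,"fingers":1},
    {"x":0,"y":-0.18,"z":0,"yaw":-0.07,"fingers":1},
  ],
)

```text
time: 41.25
eef_pos: [0.627, -0.1487, 0.1468]
tcp_rot: [0.005, 1.0, 0.0, -0.0]
contact_force: [0.1, 0.3, -0.7]
opening: 0.182
finger_force: 59.3
```

```bash
python3 -c "
from h import *
rel(*tray(.045,.035,.06),89.4)"
```

```text
now [ 0.627  -0.1487  0.1468] phi 89.4 -> x -0.043 y -0.077 z 0.087 yaw -0.000  rows>=2.5
```

Emit:
move_arm(
  plan=[
    {"x":-0.02,"y":-0.04,"z":0.01,"yaw":0,"fingers":1},
    {"x":-0.042,"y":-0.075,"z":0.02,"yaw":0,"fingers":1},
    {"x":-0.042,"y":-0.075,"z":0.05,"yaw":0,"fingers":1},
    {"x":-0.042,"y":-0.075,"z":0.08,"yaw":0,"fingers":1},
    {"x":-0.042,"y":-0.075,"z":0.09,"yaw":0,"fingers":1},
  ],
)

```text
time: 41.75
eef_pos: [0.6658, -0.2224, 0.0521]
tcp_rot: [0.006, 1.0, 0.002, -0.003]
contact_force: [-1.0, 0.1, -2.1]
opening: 0.187
finger_force: 59.3
```

```bash
python3 -c "
from h import *
for i in range(4):ctrl.read_camera('top')
rel(*tray(.045,.035,.0155),89.4);print(ctrl.get_state()['opening'])"
```

```text
now [ 0.6692 -0.2232  0.0581] phi 89.4 -> x 0.000 y -0.003 z 0.043 yaw -0.001  rows>=0.9
0.18268675918911528
```

Emit:
move_arm(
  plan=[
    {"x":0,"y":-0.002,"z":0.02,"yaw":0,"fingers":1},
    {"x":0,"y":-0.002,"z":0.035,"yaw":0,"fingers":1},
    {"x":0,"y":-0.002,"z":0.041,"yaw":0,"fingers":1},
    {"x":0,"y":-0.002,"z":0.041,"yaw":0,"fingers":1},
    {"x":0,"y":-0.002,"z":0.041,"yaw":0,"fingers":1},
  ],
)

```text
time: 42.45
eef_pos: [0.6683, -0.2251, 0.0152]
tcp_rot: [0.006, 1.0, 0.0, -0.0]
contact_force: [-0.3, -0.5, -1.2]
opening: 0.191
finger_force: 59.4
```

Emit:
move_arm(
  plan=[
    {"x":0,"y":0,"z":0,"yaw":0,"fingers":0.5},
    {"x":0,"y":0,"z":0,"yaw":0,"fingers":0.5},
    {"x":0,"y":0,"z":0,"yaw":0,"fingers":0.5},
    {"x":0,"y":0,"z":-0.05,"yaw":0,"fingers":0.5},
    {"x":0,"y":0,"z":-0.1,"yaw":0,"fingers":0.4},
  ],
)

```text
time: 42.95
eef_pos: [0.6668, -0.2244, 0.114]
tcp_rot: [0.006, 1.0, 0.001, -0.003]
contact_force: [1.0, -0.9, 0.3]
opening: 0.602
finger_force: 0.0
```

Emit:
move_arm(
  plan=[
    {"x":0.03,"y":0.04,"z":-0.025,"yaw":0.02,"fingers":0.4},
    {"x":0.06,"y":0.08,"z":-0.025,"yaw":0.04,"fingers":0.4},
    {"x":0.09,"y":0.115,"z":-0.025,"yaw":0.06,"fingers":0.4},
    {"x":0.11,"y":0.15,"z":-0.025,"yaw":0.06,"fingers":0.4},
    {"x":0.11,"y":0.19,"z":-0.025,"yaw":0.06,"fingers":0.4},
  ],
)

```text
time: 43.45
eef_pos: [0.5581, -0.0327, 0.1407]
tcp_rot: [0.036, 0.999, -0.0, -0.001]
contact_force: [-0.4, -0.6, 0.1]
opening: 0.602
finger_force: 0.0
```

```bash
python3 -c "
from br import *
brass(z=.012);
rel(.558,.0365,.115,85.6)"
```

```text
[390. 196.] [22.  7.] 150 [ 661.7 -226.6   12. ] ang 0.5
[418. 197.] [22.  6.] 143 [ 663.5 -300.4   12. ] ang -0.3
[133. 239.] [19.8 40.8] 777 [509.3 425.   12. ] ang -8.6
now [ 0.5587 -0.0275  0.1409] phi 86.0 -> x 0.005 y 0.064 z 0.026 yaw 0.007  rows>=1.4
```

Emit:
move_arm(
  plan=[
    {"x":0.003,"y":0.035,"z":0,"yaw":0.007,"fingers":0.4},
    {"x":0.005,"y":0.064,"z":0,"yaw":0.007,"fingers":0.4},
    {"x":0.005,"y":0.064,"z":0.03,"yaw":0.007,"fingers":0.4},
    {"x":0.005,"y":0.064,"z":0.03,"yaw":0.007,"fingers":0.4},
    {"x":0.005,"y":0.064,"z":0.03,"yaw":0.007,"fingers":0.4},
  ],
)

```text
time: 44.0
eef_pos: [0.5599, 0.03, 0.1105]
tcp_rot: [0.039, 0.999, 0.0, -0.001]
contact_force: [0.2, -1.1, 0.3]
opening: 0.598
finger_force: 0.0
```

```bash
python3 -c "
from h import *
for i in range(4):ctrl.read_camera('top')
rel(.558,.0365,.0585,85.6)"
```

```text
now [0.5612 0.0295 0.1122] phi 85.4 -> x 0.004 y 0.007 z 0.054 yaw -0.003  rows>=1.1
```

Emit:
move_arm(
  plan=[
    {"x":0.002,"y":0.006,"z":0.03,"yaw":0,"fingers":0.4},
    {"x":0.002,"y":0.006,"z":0.053,"yaw":0,"fingers":0.4},
    {"x":0.002,"y":0.006,"z":0.054,"yaw":0,"fingers":0.4},
    {"x":0.002,"y":0.006,"z":0.054,"yaw":0,"fingers":1},
    {"x":0.002,"y":0.006,"z":0.054,"yaw":0,"fingers":1},
  ],
)

```text
time: 44.7
eef_pos: [0.5602, 0.0359, 0.0586]
tcp_rot: [0.039, 0.999, -0.0, 0.002]
contact_force: [0.4, -0.6, -0.9]
opening: 0.267
finger_force: 0.0
```

Emit:
move_arm(
  plan=[
    {"x":0,"y":0,"z":0,"yaw":0,"fingers":1},
    {"x":0,"y":0,"z":0,"yaw":0,"fingers":1},
    {"x":0,"y":0,"z":-0.03,"yaw":0,"fingers":1},
    {"x":0,"y":0,"z":-0.07,"yaw":0,"fingers":1},
    {"x":0,"y":0,"z":-0.09,"yaw":0,"fingers":1},
  ],
)

```text
time: 45.2
eef_pos: [0.5603, 0.0362, 0.1504]
tcp_rot: [0.039, 0.999, -0.0, 0.003]
contact_force: [-0.0, 0.1, -1.1]
opening: 0.186
finger_force: 59.2
```

Emit:
move_arm(
  plan=[
    {"x":0,"y":-0.04,"z":0,"yaw":-0.02,"fingers":1},
    {"x":0,"y":-0.07,"z":0,"yaw":-0.04,"fingers":1},
    {"x":0,"y":-0.1,"z":0,"yaw":-0.06,"fingers":1},
    {"x":0,"y":-0.14,"z":0,"yaw":-0.07,"fingers":1},
    {"x":0,"y":-0.18,"z":0,"yaw":-0.07,"fingers":1},
  ],
)

```text
time: 45.7
eef_pos: [0.5443, -0.1441, 0.147]
tcp_rot: [0.004, 1.0, -0.0, 0.0]
contact_force: [1.2, 0.5, -0.3]
opening: 0.186
finger_force: 59.2
```

```bash
python3 -c "
from br import *
brass(z=.012)
rel(*tray(-.045,.035,.06),89.4)"
```

```text
[133. 239.] [19.4 40.9] 770 [509.4 425.3  12. ] ang -9.0
now [ 0.5442 -0.1499  0.1473] phi 89.4 -> x -0.035 y -0.075 z 0.087 yaw -0.001  rows>=2.4
```

Emit:
move_arm(
  plan=[
    {"x":-0.02,"y":-0.04,"z":0.01,"yaw":0,"fingers":1},
    {"x":-0.035,"y":-0.075,"z":0.02,"yaw":0,"fingers":1},
    {"x":-0.035,"y":-0.075,"z":0.05,"yaw":0,"fingers":1},
    {"x":-0.035,"y":-0.075,"z":0.08,"yaw":0,"fingers":1},
    {"x":-0.035,"y":-0.075,"z":0.09,"yaw":0,"fingers":1},
  ],
)

```text
time: 46.25
eef_pos: [0.5765, -0.2173, 0.0529]
tcp_rot: [0.005, 1.0, 0.002, -0.003]
contact_force: [0.4, 0.4, -1.2]
opening: 0.185
finger_force: 59.3
```

```bash
python3 -c "
from h import *
for i in range(4):ctrl.read_camera('top')
rel(*tray(-.045,.035,.0155),89.4);print(ctrl.get_state()['opening'])"
```

```text
now [ 0.5797 -0.2184  0.058 ] phi 89.5 -> x 0.001 y -0.007 z 0.042 yaw 0.002  rows>=0.9
0.18494551794742994
```

Emit:
move_arm(
  plan=[
    {"x":0,"y":-0.006,"z":0.02,"yaw":0,"fingers":1},
    {"x":0,"y":-0.006,"z":0.035,"yaw":0,"fingers":1},
    {"x":0,"y":-0.006,"z":0.041,"yaw":0,"fingers":1},
    {"x":0,"y":-0.006,"z":0.041,"yaw":0,"fingers":1},
    {"x":0,"y":-0.006,"z":0.041,"yaw":0,"fingers":1},
  ],
)

```text
time: 46.95
eef_pos: [0.5793, -0.2243, 0.0163]
tcp_rot: [0.004, 1.0, -0.0, 0.0]
contact_force: [0.9, -0.3, -0.2]
opening: 0.187
finger_force: 59.3
```

Emit:
move_arm(
  plan=[
    {"x":0,"y":0,"z":0,"yaw":0,"fingers":0.5},
    {"x":0,"y":0,"z":0,"yaw":0,"fingers":0.5},
    {"x":0,"y":0,"z":0,"yaw":0,"fingers":0.5},
    {"x":0,"y":0,"z":-0.05,"yaw":0,"fingers":0.5},
    {"x":0,"y":0,"z":-0.1,"yaw":0,"fingers":0.4},
  ],
)

```text
time: 47.45
eef_pos: [0.5774, -0.2235, 0.1146]
tcp_rot: [0.004, 1.0, 0.001, -0.002]
contact_force: [1.4, -1.2, -1.9]
opening: 0.6
finger_force: 0.0
```

Emit:
move_arm(
  plan=[
    {"x":0.01,"y":0.05,"z":-0.02,"yaw":0,"fingers":0.4},
    {"x":0.02,"y":0.1,"z":-0.02,"yaw":0,"fingers":0.4},
    {"x":0.03,"y":0.145,"z":-0.02,"yaw":0,"fingers":0.4},
    {"x":0.04,"y":0.19,"z":-0.02,"yaw":0,"fingers":0.4},
    {"x":0.05,"y":0.235,"z":-0.02,"yaw":0,"fingers":0.4},
  ],
)

```text
time: 47.95
eef_pos: [0.5304, 0.0128, 0.1364]
tcp_rot: [0.004, 1.0, -0.0, 0.001]
contact_force: [1.0, -0.4, 0.0]
opening: 0.598
finger_force: 0.0
```

Emit:
move_arm(
  plan=[
    {"x":0,"y":0.05,"z":-0.03,"yaw":0,"fingers":0.4},
    {"x":0,"y":0.1,"z":-0.03,"yaw":0,"fingers":0.4},
    {"x":0,"y":0.145,"z":-0.03,"yaw":0,"fingers":0.4},
    {"x":0,"y":0.19,"z":-0.03,"yaw":0,"fingers":0.4},
    {"x":0,"y":0.19,"z":-0.03,"yaw":0,"fingers":0.4},
  ],
)

```text
time: 48.45
eef_pos: [0.532, 0.206, 0.1665]
tcp_rot: [0.001, 1.0, 0.001, 0.001]
contact_force: [0.8, 0.2, 1.4]
opening: 0.598
finger_force: 0.0
```

```bash
python3 -c "
from br import *
for i in range(4):ctrl.read_camera('side')
brass(z=.012)
snap('top','t9.png',scale=1.4)"
```

```text
[390. 196.] [22.  7.] 147 [ 661.7 -226.6   12. ] ang 0.5
[418. 197.] [22.  6.] 143 [ 663.5 -300.4   12. ] ang -0.3
[418. 229.] [ 6.9 23.2] 148 [ 580.2 -299.6   12. ] ang -3.2
[132. 239.] [19.8 40.7] 734 [509.5 425.7  12. ] ang -7.5
[389. 230.] [ 6.7 23.2] 147 [ 573.2 -225.8   12. ] ang -2.0
```

View pics/t9.png

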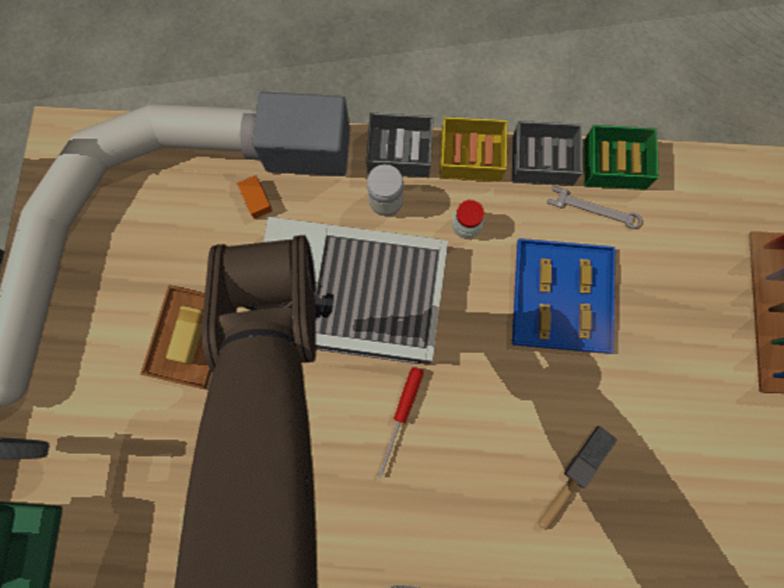

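All four brackets are in the blue tray at (546,275), (586,275), (545,321) and (586,321). The bar is in its wooden tray, the jar stands at (470,215), and the arm is clear of everything.

```bash
python3 -c "
from plant import ctrl
print(ctrl.sign_off())"
```

```text
the job is handed in; nothing more can be done
None
```

The job is handed in with no verdict returned. The bar is in its wooden tray, the selector was held on red for about 4 s and turned back to white, all four brackets are in the blue tray, and the jar is still standing.

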